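Clamp a power module to the repair rail with torque-limiting toe clamps

ROBOT

A 7-joint arm with a two-finger parallel gripper is mounted at the origin on the work surface. World frame = base frame: x ahead of the robot, y to its left, z up, the work surface at z = 0. Lengths are in m, angles in rad, forces in N, time in s.
With the tool pointing down it reaches from about 0.425 to 1.025 m from the base axis. Payload 3.6 kg.
Tool frame: the origin (TCP) lies at the very end of the fingers, on their centre line; the grasp point (between the pads) lies 19 mm behind it (robot.grip_depth is the distance from the TCP to the grasp point, in m); z points along the fingers, y is the direction in which the jaws open and shut (so a half turn about z gives the same grasp; the last joint's range is limited). The gripper opens to 85 mm and grips with 20 to 120 N. Pads are 22 mm wide; open, the fingers measure 114 mm over their backs; the gripper's body (76 mm by 85 mm) begins 54 mm behind the grasp point. The pads swing forward as they close: fully open they stand 13 mm farther back than shut.
Start: joints at [1.242, 0.591, 0.048, 1.609, -0.033, 0.943, -0.034], TCP at [0.169, -0.705, 0.231] pointing down, gripper open.
Joint ranges: [-2.69, 2.69], [-0.47, 2.24], [-1.27, 1.36], [0.19, 2.51], [-1.53, 4.68], [0.08, 2.07], [-3.09, 3.09]. Speed limits (rad/s): [2.57, 2.57, 3.14, 3.14, 3.14, 3.14, 3.14].

INTERFACE

Orientations are given as [roll, pitch, yaw] about the fixed x, y, z axes, in that order (R = Rz(yaw) Ry(pitch) Rx(roll)).
In Python, from station import robot, viewer, sign_off gives the robot as it stands. The module is installed in compiled form; this text tells all that it offers.
- The arm moves only by the tool send_rows, never from a script. Its arguments are lists of equal length, an entry for each row: "delta_pos": the shift along the tool's x, y, z in cm, a list of three; "spin": the turn about the tool's z in degrees. In form: {"delta_pos": [[dx, dy, dz], ...], "spin": [spin, ...]}. A call has 1 to 5 rows; each row is the pose to reach, as a shift and turn from the pose commanded when the call began, along the tool's axes at that moment; what a row does not reach only later rows make up. A row lasts 1/10 s, in which the tool goes at most 50 mm and 8.59 degrees, less where a joint would pass 70% of its speed; a pose out of reach is approached as far as the arm can. A call with a gripper value outside its range is refused whole. "jaw" is the opening, from 0 (shut) to 1 (fully open), set as the call begins (left out, the last holds). The fingers move at their own pace and stop on an object; "force" is the grip in N (left out, the last holds). Time passes only in rows, so rows that repeat a pose let the fingers close. It gives the time, the measured TCP pose, the force and the opening at its end, in the units of the state.
- robot.read_state(): the state, without advancing time (a new reading comes with each control period).
- viewer.camera(name): name is "side" or "top"; returns a dict with "pixels" (420x560x3 uint8, blue, green, red), "depth" (420x560 float32, m along the optical axis (not along the pixel's ray), 0 where there is no reading), "fovy" (degrees; the focal length in pixels is half the picture's height over the tangent of half this angle, whatever the lens; pixels are square), "cx", "cy" (the principal point, pixels), "dist" ([k1, k2, p1, p2, k3] as OpenCV has them; the pictures are not rectified), "world_from_camera" (4x4, takes a point from camera to world coordinates). Camera axes: x right, y down, z forward; pixel columns grow to the right and rows downward; lengths in m; the calibration is good to about 2 mm. A picture is of the moment at which its call begins.
- sign_off(): hands the job in, once; it reports no verdict.
The state is a dict: "time_s": time; "joints": joint angles; "qd": joint speeds; "joint_torque": joint torques, N m; "eef_pos": TCP position; "tcp_rot": TCP orientation; "force": force on the tool from outside, world axes, zero at the start; "wrist_torque": the same for the moment, N m; "opening": finger opening in m.
Only numpy, scipy, OpenCV 4.12 (cv2) and the standard library are available. Lean on these libraries where they do the work, as an engineer would, in place of code of your own. Each camera call takes 0.05 s, during which the arm holds its last target. There are 200 camera calls.

TASK

Lay the power module on the ledge behind the slotted rail, fins up and long side along the rail. Then take every toe clamp from the parking strut, drop its nut into the rail's slot in front of the module and turn the knob clockwise until the nut has swung a quarter turn under the lips with the toe over the module's base plate, and on until the knob's clutch clicks. Leave the other things on the bench alone.

Things in the scene. Friction and masses are not known exactly. Their poses are not given: they have to be found in the camera images.
- rail_top (a point): Middle of the top of the station's fixed slotted rail: steel strut 41 mm wide (x), 41 high, 280 long (y). Slot on top, 22 mm wide between two rounded lips 7 mm deep, over a channel 36 mm wide and 31 mm deep under the lips. x points across the rail to the ledge behind it (away from the robot), y along the rail, z up; the point is 41 mm above the bench. Yawed up to 11 degrees.
- ledge_mid (a point): Middle of the aluminium ledge behind the rail, where the module's middle belongs: on its flat top, 35 mm above the bench, 88.5 mm from the rail's centre line, axes as rail_top. The ledge is 230 mm long (y). The module lies in the 136 mm wide pocket (x) between the rail's side and a back stop 11 mm high; its base plate's top is then flush with the rail's top.
- module_mid (a point): Loose power module, about 0.6 kg: aluminium base plate 200 (x) x 120 (y) x 6 mm carrying in its middle a dark finned heat sink 150 long (x), 52 wide (y), flat-sided, 6 to 50 mm above the underside: grip it across the 52 mm. Point at its middle, 27 mm above the underside; z up. Both long edges of the plate are bare for 34 mm; either may face the rail.
- module: The module: origin at the middle of its underside, axes as module_mid.
- park_top (a point): Middle of the top of the parking strut, a fixed 290 mm offcut of the same strut lying slot up on the bench: x along it, z up, 41 mm above the bench. The toe clamps stand loose in its slot, about 88 mm apart, toes towards its +x, nuts untightened; they lift straight out.
- clamp1_grip (a point): Toe clamp 1 (two or three alike, 0.21 kg; an absent one reads None). Point at the centre of its round black fluted knob, 36 mm in diameter, 32 high: grip it here. 32 mm above the underside of the steel disc (39 mm in diameter, 6 thick, on a slippery washer) that rests on the strut's top. x points along the toe, an arm 18 mm wide reaching 52 mm from the axis, its top 10 mm above the disc's underside.
- clamp1_nose (a point): Foot of the rounded slippery white nose (8 mm radius) at the end of clamp 1's toe, 44 mm from the knob's axis along its x, level with the disc's underside.
- clamp1_knob (a joint): Clutch of clamp 1: angle (rad) by which the knob has slipped clockwise on its screw. 0 while they turn together; it grows once the set torque, 0.28 N m, is reached: a click each 0.35 rad. A white line on the knob's top and a white tab on the collar under it are in line until it slips. More clicks do no harm. It stays tight when let go.
- clamp1_nut (a joint): Rise (m) of clamp 1's nut on its screw: 0 loose, 0.002 to 0.004 tight under the lips, 0.006 the end of its travel (tightened without catching). Turned clockwise, the screw is stiff (0.2 N m), so the clamp first swings as one until the nut stops; then 1.3 to 2.2 rad more draw the nut up (10 mm a turn), then the clutch slips.
- clamp2_grip (a point): Toe clamp 2, as clamp 1.
- clamp2_nose (a point): Foot of the rounded slippery white nose (8 mm radius) at the end of clamp 2's toe, 44 mm from the knob's axis along its x, level with the disc's underside.
- clamp2_knob (a joint): Clutch slip of clamp 2 (rad), as clamp 1.
- clamp2_nut (a joint): Rise of the nut of clamp 2 (m), as clamp 1.
- clamp3_grip (a point): Toe clamp 3, as clamp 1.
- clamp3_nose (a point): Foot of the rounded slippery white nose (8 mm radius) at the end of clamp 3's toe, 44 mm from the knob's axis along its x, level with the disc's underside.
- clamp3_knob (a joint): Clutch slip of clamp 3 (rad), as clamp 1.
- clamp3_nut (a joint): Rise of the nut of clamp 3 (m), as clamp 1.
- clamp1: Clamp 1, origin under its disc. Its steel strut nut, 34 mm long (x), 19 wide (y), hangs on a stem 9 to 18 mm below the disc and turns with disc and toe. Dropped in with the toe along the slot it can swing a quarter turn clockwise seen from above (two corners are rounded), not the other way: drop it with the toe to the rail's +y. Press or lift little (under 20 N) while turning, so that it swings freely.
- meter: Bystander: red handheld multimeter, 150 x 78 x 34 mm, origin under its middle.
- pad_jar: Bystander: pale round jar of pads, 70 mm in diameter, 110 mm high, origin under its middle.
- pump_bottle: Bystander: light blue bottle, 54 mm in diameter, 130 mm high, origin under its middle.
- solder_reel: Bystander: solder reel lying flat, 64 mm in diameter, 42 mm high, origin under its middle.
- part_tray: Bystander: black open part tray, 130 x 90 x 24 mm, origin under its middle.
- strippers: Bystander: wire strippers with blue handles, 170 mm long, lying on the bench, origin near the joint.
There are look-alikes about, which are no part of the job. What is shaped like the part that bears clamp2_grip but yellow is not meant.

How it is judged:
On the way:
1. the module lies on the ledge along the rail, let go (x of module_mid in the frame of ledge_mid between -0.01 and 0.01 m and y of module_mid in the frame of ledge_mid between -0.02 and 0.02 m and z of module_mid in the frame of ledge_mid between 0.023 and 0.03 m and angle between the x axis of module_mid and the y axis of rail_top, either way round below 0.12 rad and angle between module_mid's own z axis and vertical below 0.06 rad and contact force between module and the fingers below 0.5 N), for 0.2 s.
At the end, for the whole second after the job is handed in: Module flat on the ledge within 10 mm across, 20 mm along, 7 degrees. Every clamp present: disc on the rail in the slot (6 mm), toe across it (23 degrees), nose on the module's base plate, nut drawn up over 1.3 mm, clutch slipped over 0.35 rad (one click) (x of module_mid in the frame of ledge_mid between -0.01 and 0.01 m and y of module_mid in the frame of ledge_mid between -0.02 and 0.02 m and z of module_mid in the frame of ledge_mid between 0.023 and 0.03 m and angle between the x axis of module_mid and the y axis of rail_top, either way round below 0.12 rad and angle between module_mid's own z axis and vertical below 0.06 rad and linear speed of module below 0.02 m/s and x of clamp1_grip in the frame of rail_top between -0.006 and 0.006 m and z of clamp1_grip in the frame of rail_top between 0.027 and 0.036 m and angle between the x axis of each of clamp1_grip, clamp2_grip, clamp3_grip and the x axis of rail_top, either way round below 0.4 rad and x of each of clamp1_nose, clamp2_nose, clamp3_nose in the frame of rail_top above 0.03 m and x of clamp1_nose in the frame of module_mid between -0.1 and 0.1 m and z of clamp1_nose in the frame of module_mid between -0.024 and -0.017 m and value of joint each of clamp1_knob, clamp2_knob, clamp3_knob above 0.35 rad and value of joint each of clamp1_nut, clamp2_nut, clamp3_nut above 0.0013 m and x of clamp2_grip in the frame of rail_top between -0.006 and 0.006 m and z of clamp2_grip in the frame of rail_top between 0.027 and 0.036 m and x of clamp2_nose in the frame of module_mid between -0.1 and 0.1 m and z of clamp2_nose in the frame of module_mid between -0.024 and -0.017 m and x of clamp3_grip in the frame of rail_top between -0.006 and 0.006 m and z of clamp3_grip in the frame of rail_top between 0.027 and 0.036 m and x of clamp3_nose in the frame of module_mid between -0.1 and 0.1 m and z of clamp3_nose in the frame of module_mid between -0.024 and -0.017 m); the robot touches nothing.
It fails at once if a bystander (multimeter, jar, bottle, reel, part tray, strippers) is knocked more than 50 mm out of its place (distance of any of meter, pad_jar, pump_bottle, solder_reel, part_tray, strippers from where it was at the start of the episode above 0.05 m).
Of clamp1, clamp2, clamp3 only 2 to 3 are there at a start; the rules pass over those that are not, and their reading is None.
At some moment in a run one of module may be knocked a few centimetres aside while the robot is not near it.
It also fails if it takes over 210 s, if anything falls off the work surface, if the arm or the gripper's body presses on something with over 40 N, if the wrist force passes 120 N, or if a joint passes its speed limit or range.

## Working session

There is one attempt and no reset: what is moved stays moved. The work goes in short steps, Python scripts to look and compute and a tool call to move; the robot and the scene stay as the last step left them, time stands still between calls to the robot, and variables do not carry over. Pictures are saved under pics/ and viewed, about 12 in all and at most 16, crops included, and the job is handed in when it is done.

Besides the shell and the picture viewer there is one more tool, called as name([rows], argument=value, ...), one row to a line, values as JSON. send_rows: Moves the arm, as the interface text tells. Its arguments: {"type":"object","properties":{"delta_pos":{"type":"array"},"spin":{"type":"array"},"jaw":{"type":"number"},"force":{"type":"number"}},"required":["delta_pos","spin"]}

```bash
mkdir -p pics
cat > h.py <<'E'
import numpy as np,cv2
from station import robot,viewer,sign_off
def K(c):
    f=210/np.tan(np.radians(c['fovy'])/2)
    return np.array([[f,0,c['cx']],[0,f,c['cy']],[0,0,1.]])
def ray(c,uv,z):
    "pixels -> world points on plane z"
    uv=np.array(uv,float).reshape(-1,1,2)
    n=cv2.undistortPoints(uv,K(c),np.array(c['dist'],float)).reshape(-1,2)
    T=np.array(c['world_from_camera']);d=np.c_[n,np.ones(len(n))]@T[:3,:3].T
    o=T[:3,3];return o+d*((z-o[2])/d[:,2])[:,None]
def cloud(c):
    h,w=c['depth'].shape;vv,uu=np.mgrid[0:h,0:w]
    n=cv2.undistortPoints(np.c_[uu.ravel(),vv.ravel()].astype(float).reshape(-1,1,2),K(c),np.array(c['dist'],float)).reshape(-1,2)
    T=np.array(c['world_from_camera']);D=c['depth'].reshape(-1,1)
    P=np.c_[n,np.ones(len(n))]*D@T[:3,:3].T+T[:3,3];P[D[:,0]==0]=np.nan
    return P.reshape(h,w,3)
E
python3 - <<'E'
from h import *
for n in('top','side'):
    c=viewer.camera(n);cv2.imwrite(f'pics/{n}0.png',c['pixels']);np.save(n+'0.npy',c,allow_pickle=True)
    print(n,c['fovy'],c['dist'],np.round(c['world_from_camera'],3).tolist())
s=robot.read_state();print(s);print(robot.grip_depth)
E
```

```text
top 52.259472669255295 [-0.12947207  0.          0.          0.          0.        ] [[0.013, -0.995, 0.101, 0.361], [-1.0, -0.015, -0.02, 0.037], [0.021, -0.101, -0.995, 1.423], [0.0, 0.0, 0.0, 1.0]]
side 57.158395627696905 [-0.107514  0.        0.        0.        0.      ] [[-0.99, -0.067, 0.121, 0.355], [-0.138, 0.477, -0.868, 0.903], [0.0, -0.876, -0.482, 0.579], [0.0, 0.0, 0.0, 1.0]]
{'time_s': 0.1, 'joints': array([ 1.24250597,  0.59204775,  0.04828539,  1.60968236, -0.03329591,
        0.94269594, -0.03367847]), 'qd': array([-4.03579212e-04, -2.54470702e-03,  6.83911098e-04, -4.49125980e-03,
        6.08685557e-04, -2.16586249e-05, -3.83983692e-04]), 'joint_torque': array([ 4.01579906e-03, -5.49999225e+01,  1.55274276e+00, -1.98825628e+01,
        9.62889462e-03,  3.90863424e-03, -1.74792848e-05]), 'eef_pos': array([ 0.16851231, -0.70438505,  0.23024443]), 'tcp_rot': array([-3.13956639e+00,  1.07547232e-04,  2.34910727e-01]), 'force': array([-0.51463287,  0.27389974, -0.18905108]), 'wrist_torque': array([-0.03482592,  0.01175394, -0.00287986]), 'opening': 0.08538081008916808}
0.0187
```

View pics/top0.png

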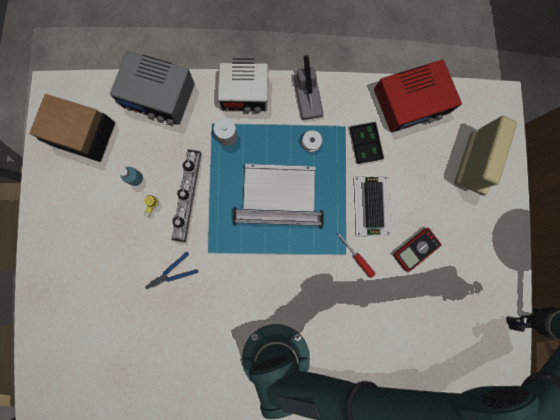

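View pics/side0.png

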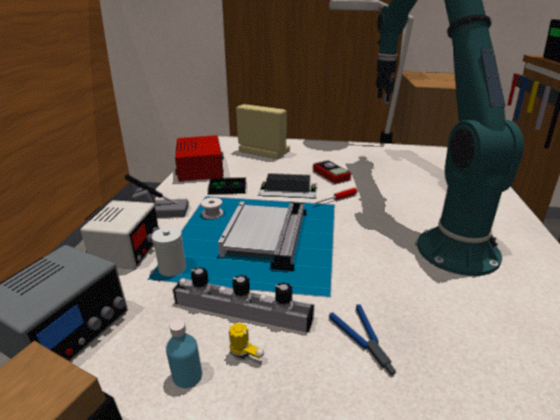

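The top view shows the module at about (371,205), the rail at (278,216), the ledge at (278,187), the parking strut from (193,150) to (178,240) with three clamps, and the yellow decoy at (150,205). Next I measure these.

Run:
```python
from h import *
c=np.load('top0.npy',allow_pickle=True).item();P=cloud(c);im=c['pixels']
np.save('P.npy',P)
a=cv2.resize(im[140:250,165:225],None,fx=5,fy=5,interpolation=cv2.INTER_CUBIC)
b=cv2.resize(im[140:250,340:400],None,fx=5,fy=5,interpolation=cv2.INTER_CUBIC)
cv2.imwrite('pics/crop1.png',np.hstack([a,b]))
def comp(name,box,z0,z1):
    x0,x1,y0,y1=box
    Q=P[y0:y1,x0:x1].reshape(-1,3);Q=Q[(Q[:,2]>z0)&(Q[:,2]<z1)]
    r=cv2.minAreaRect(Q[:,:2].astype(np.float32));print(name,len(Q),np.round(Q.mean(0),4),'rect',np.round(r[0],4),np.round(r[1],4),round(r[2],2))
    return Q
comp('park',(165,215,140,250),.034,.046)
comp('parkall',(165,215,140,250),.02,.046)
Q=comp('knobs',(165,215,140,250),.066,.1)
lab=np.zeros((420,560),np.uint8);m=(P[...,2]>.07)&(P[...,2]<.1);lab[140:250,165:215]=m[140:250,165:215]
n,l,s,ce=cv2.connectedComponentsWithStats(lab)
for i in range(1,n):
    if s[i,4]>8: q=P[l==i];print('knob',s[i,4],ce[i],np.round(q.mean(0),4),(q[:,:2].min(0)+q[:,:2].max(0))/2,np.ptp(q,axis=0))
comp('modfin',(345,400,165,245),.035,.06)
comp('modplate',(345,400,165,245),.003,.06)
comp('rail',(225,335,200,235),.037,.046)
comp('ledge',(235,325,160,210),.03,.0385)
comp('stop',(235,325,150,185),.042,.05)
```

```text
park 505 [0.5194 0.3008 0.0403] rect [0.5249 0.3029] [0.0433 0.3067] 81.98
parkall 595 [0.5192 0.2986 0.0384] rect [0.5249 0.3027] [0.0438 0.3066] 81.77
knobs 311 [0.5238 0.3014 0.0859] rect [0.5245 0.3024] [0.0344 0.2206] 81.82
knob 102 [188.         164.89215686] [0.6152 0.2887 0.0856] [0.61584482 0.28903475] [0.03589048 0.03463809 0.02337139]
knob 101 [182.55445545 194.01980198] [0.5216 0.3023 0.0866] [0.52159833 0.30317281] [0.03215077 0.03350294 0.02001817]
knob 100 [177.74 222.23] [0.4324 0.3144 0.087 ] [0.43306886 0.31527048] [0.03137545 0.03529634 0.02460106]
modfin 592 [ 0.5021 -0.3173  0.0454] rect [ 0.5025 -0.3181] [0.1502 0.0528] 1.81
modplate 2056 [ 0.5013 -0.3137  0.0202] rect [ 0.5067 -0.3185] [0.1876 0.2707] 89.24
rail 579 [ 0.4666 -0.005   0.0402] rect [ 0.4734 -0.0008] [0.0788 0.2925] 0.88
ledge 2455 [5.492e-01 4.000e-04 3.420e-02] rect [ 0.5542 -0.0019] [0.1418 0.2336] 0.82
stop 220 [ 0.6209 -0.0037  0.0456] rect [ 0.599 -0.003] [0.2256 0.0572] 88.84
```

View pics/crop1.png

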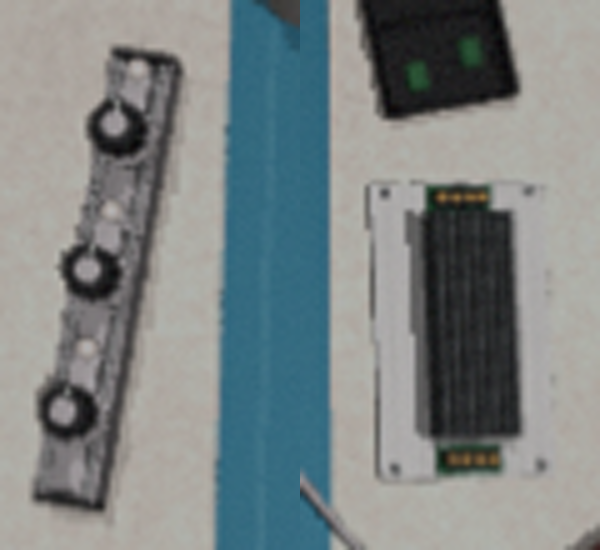

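```bash
cat >> h.py <<'E'
def go(x,y,z,yaw):
    "print tool-frame delta (cm, deg) from the current pose to the target; yaw deg"
    s=robot.read_state();p=s['eef_pos'];R=cv2.Rodrigues(np.zeros(3))[0]
    from scipy.spatial.transform import Rotation as Ro
    R=Ro.from_euler('xyz',s['tcp_rot']).as_matrix();d=R.T@(np.array([x,y,z])-p)*100
    sp=-((yaw-np.degrees(s['tcp_rot'][2])+180)%360-180)
    print('t',round(s['time_s'],1),'at',np.round(p,4),'yaw',round(np.degrees(s['tcp_rot'][2]),2),'j7',round(s['joints'][6],2),'F',np.round(s['force'],1),'op',round(s['opening'],4),'-> delta',np.round(d,2),'spin',round(sp,2))
E
python3 - <<'E'
from h import *
c=np.load('top0.npy',allow_pickle=True).item();P=np.load('P.npy')
def fit(box,z0,z1,name):
    x0,x1,y0,y1=box;Q=P[y0:y1,x0:x1].reshape(-1,3);Q=Q[(Q[:,2]>z0)&(Q[:,2]<z1)]
    m=np.zeros((400,400),np.uint8)  # 1mm raster
    o=np.median(Q[:,:2],0);ij=np.round((Q[:,:2]-o)*1000).astype(int)+200
    ok=((ij>=0)&(ij<400)).all(1);m[ij[ok,1],ij[ok,0]]=1
    m=cv2.morphologyEx(m,cv2.MORPH_CLOSE,np.ones((7,7)));m=cv2.morphologyEx(m,cv2.MORPH_OPEN,np.ones((7,7)))
    n,l,s,_=cv2.connectedComponentsWithStats(m);i=1+s[1:,4].argmax()
    p=np.argwhere(l==i)[:,::-1].astype(np.float32);r=cv2.minAreaRect(p)
    print(name,np.round((np.array(r[0])-200)/1000+o,4),np.round(r[1],1),round(r[2],2),len(Q))
fit((225,335,200,235),.037,.046,'rail')
fit((225,335,155,212),.03,.0385,'ledge')
fit((225,335,150,235),.02,.06,'all')
fit((165,215,140,250),.036,.046,'park')
fit((345,400,165,245),.003,.012,'plate')
fit((345,400,165,245),.042,.06,'fin')
go(.5025,-.318,.12,1.8)
E
```

```text
rail [ 0.4714 -0.0997] [49.  7.] 90.0 579
ledge [ 5.464e-01 -4.000e-04] [228. 143.] 90.0 2526
all [0.5479 0.009 ] [269.1 159.6] 88.99 3764
park [0.483  0.3252] [10.4 49.8] 85.6 474
plate [ 0.5032 -0.2774] [200.1  46.1] 1.95 1150
fin [ 0.5021 -0.318 ] [147.8  50.9] 1.95 427
t 0.1 at [ 0.1685 -0.7044  0.2302] yaw 13.46 j7 -0.03 F [-0.5  0.3 -0.2] op 0.0854 -> delta [ 41.48 -29.78  11.08] spin 11.66
```

send_rows([
  [4,-2.9,0],
  [8,-5.8,0],
  [12,-8.7,0],
  [16,-11.6,0],
  [20,-14.4,0],
], spin=[2,4,7,9,11.7], jaw=1)

```text
time_s: 0.6
eef_pos: [0.3305, -0.5165, 0.2309]
tcp_rot: [-3.141, 0.0, 0.029]
force: [0.7, -0.1, -0.9]
opening: 0.0858
```

```bash
python3 -c "
from h import *
go(.5021,-.318,.14,1.9)"
```

```text
t 0.6 at [ 0.3305 -0.5165  0.2309] yaw 1.65 j7 -0.56 F [ 0.7 -0.1 -0.9] op 0.0858 -> delta [ 17.73 -19.34   9.1 ] spin -0.25
```

send_rows([
  [3.5,-3.5,0],
  [6.5,-7,1],
  [9.5,-10.5,3],
  [12.5,-14,4],
  [15.5,-17,6],
], spin=[0,0,0,0,0])

```text
time_s: 1.1
eef_pos: [0.4809, -0.3419, 0.1714]
tcp_rot: [3.141, -0.001, 0.031]
force: [0.9, -0.7, 0.1]
opening: 0.085
```

send_rows([
  [2,-2,1.5],
  [2.2,-2.3,3],
  [2.2,-2.3,3],
  [2.2,-2.3,3],
], spin=[0,0,0,0])

```text
time_s: 1.5
eef_pos: [0.4999, -0.3207, 0.1411]
tcp_rot: [-3.142, 0.001, 0.03]
force: [-0.8, -0.8, -0.0]
opening: 0.0852
```

```bash
python3 -c "
from h import *
c=viewer.camera('side');cv2.imwrite('pics/s1.png',c['pixels'][90:290,140:440])
go(.5021,-.318,.018,1.9)"
```

```text
t 1.6 at [ 0.5    -0.3214  0.1417] yaw 1.66 j7 -1.0 F [ 0.6 -0.8 -1.1] op 0.0855 -> delta [ 0.23 -0.35 12.37] spin -0.24
```

send_rows([
  [0.2,-0.3,3],
  [0.2,-0.3,7],
  [0.2,-0.3,10],
  [0.2,-0.3,11.5],
  [0.2,-0.3,12.2],
], spin=[0,0,0,0,0])

```text
time_s: 2.05
eef_pos: [0.5018, -0.3181, 0.0187]
tcp_rot: [3.142, 0.001, 0.029]
force: [-0.4, 0.3, 0.4]
opening: 0.0856
```

send_rows([
  [0,0,0],
  [0,0,0],
  [0,0,0],
  [0,0,0],
  [0,0,0],
], spin=[0,0,0,0,0], jaw=0, force=60)

```text
time_s: 2.55
eef_pos: [0.5038, -0.3185, 0.0212]
tcp_rot: [3.139, -0.003, 0.03]
force: [-0.8, -0.9, 6.9]
opening: 0.051
```

send_rows([
  [0,0,0],
  [0,0,-1],
  [0,0,-3],
  [0,0,-6],
  [0,0,-10],
], spin=[0,0,0,0,0])

```text
time_s: 3.05
eef_pos: [0.4999, -0.315, 0.1183]
tcp_rot: [-3.138, 0.006, 0.031]
force: [0.6, 0.5, -6.7]
opening: 0.0514
```

```bash
python3 -c "
from h import *
c=viewer.camera('top');cv2.imwrite('pics/t1.png',cv2.resize(c['pixels'][120:260,140:420],None,fx=2.8,fy=2.8,interpolation=cv2.INTER_CUBIC))
np.save('t1.npy',c,allow_pickle=True)
P=cloud(c)
# rail slot: pts near rail top in world window
m=(P[...,2]>.036)&(P[...,2]<.048)&(P[...,0]>.42)&(P[...,0]<.51)&(np.abs(P[...,1])<.16)
Q=P[m];b=np.linspace(-.13,.13,14)
for i in range(13):
    q=Q[(Q[:,1]>b[i])&(Q[:,1]<b[i+1])]
    print(round(b[i],2),len(q),np.round([q[:,0].min(),q[:,0].max()],4))
print(Q[:,1].min(),Q[:,1].max())
go(.5542,-.0019,.17,90.8)"
```

```text
-0.13 33 [0.436  0.5081]
-0.11 47 [0.4355 0.5079]
-0.09 47 [0.4353 0.5073]
-0.07 48 [0.4351 0.5071]
-0.05 47 [0.4379 0.5037]
-0.03 54 [0.4377 0.5095]
-0.01 56 [0.4373 0.5094]
0.01 48 [0.4369 0.5092]
0.03 44 [0.4372 0.5053]
0.05 45 [0.4398 0.5086]
0.07 48 [0.4394 0.5081]
0.09 56 [0.4389 0.508 ]
0.11 31 [0.4389 0.5043]
-0.14709275543725397 0.14556786066514268
t 3.1 at [ 0.5039 -0.3176  0.1255] yaw 1.76 j7 -1.0 F [ 2.2 -1.4 -1.2] op 0.0509 -> delta [  6.01 -31.39  -4.49] spin -89.04
```

View pics/t1.png

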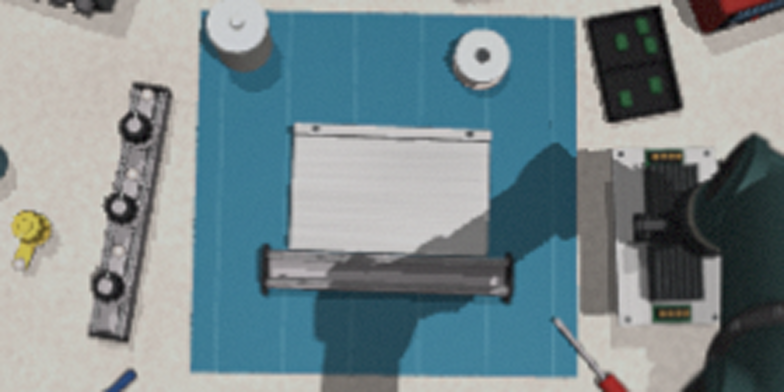

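```bash
python3 -c "
from h import *
c=np.load('top0.npy',allow_pickle=True).item()
f=lambda a:np.array(a)/2.8+[140,120]
print('far rail edge',ray(c,f([[288,250],[490,255]]),.041)[:,:2].round(4).tolist())
print('rail ends',ray(c,f([[263,245],[263,292],[512,254],[512,300]]),.041)[:,:2].round(4).tolist())
print('stop far',ray(c,f([[295,123],[491,131]]),.046)[:,:2].round(4).tolist())
print('stop near',ray(c,f([[292,134],[491,140]]),.046)[:,:2].round(4).tolist())
im=c['pixels'];cv2.imwrite('pics/rail.png',cv2.resize(im[155:235,225:335],None,fx=7,fy=7,interpolation=cv2.INTER_CUBIC))
"
```

```text
far rail edge [[0.4803, 0.1136], [0.478, -0.1206]]
rail ends [[0.4856, 0.1426], [0.4312, 0.1414], [0.4795, -0.1463], [0.4261, -0.1465]]
stop far [[0.6286, 0.1084], [0.6231, -0.1208]]
stop near [[0.6155, 0.1116], [0.6125, -0.1208]]
```

View pics/rail.png

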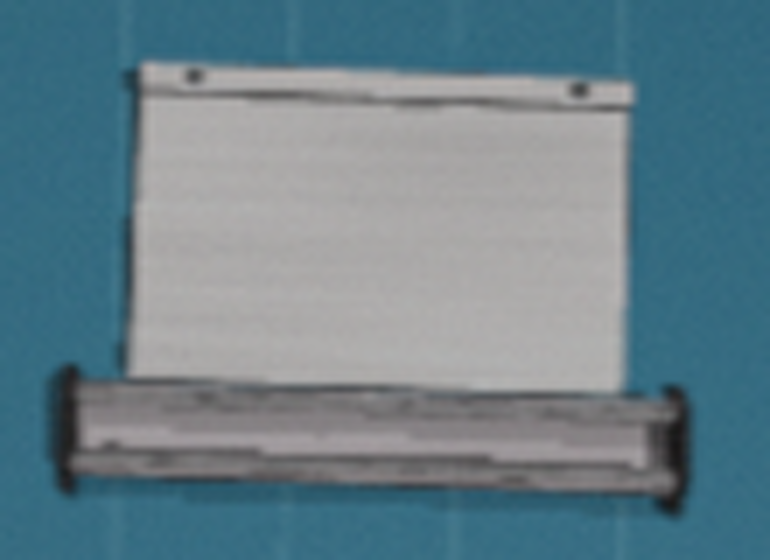

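```bash
python3 -c "
from h import *
c=np.load('top0.npy',allow_pickle=True).item()
f=lambda a:(np.array(a)+.5)/7-.5+[225,155]
far=ray(c,f([[80,380],[370,389],[672,399]]),.041)[:,:2];near=ray(c,f([[80,475],[370,485],[672,494]]),.041)[:,:2]
print('far',far.round(4).tolist(),'near',near.round(4).tolist())
print('width',(far-near).round(4)[:,0],'mid',((far+near)/2).round(4).tolist())
for a in(far,near):
    d=a[0]-a[2];print('yaw',np.degrees(np.arctan2(-d[0],d[1])))
e=ray(c,f([[70,430],[676,450]]),.041)[:,:2];print('ends',e.round(4).tolist(),'mid',e.mean(0))
l=ray(c,f([[135,230],[627,240]]),.035)[:,:2];print('ledge ends',l.round(4).tolist(),l.mean(0))
s=ray(c,f([[145,95],[632,108]]),.046)[:,:2];print('stop near',s.round(4).tolist())
"
```

```text
far [[0.4813, 0.1358], [0.4792, 0.0016], [0.4766, -0.1388]] near [[0.4373, 0.1349], [0.4347, 0.001], [0.4325, -0.139]]
width [0.044  0.0445 0.0442] mid [[0.4593, 0.1354], [0.457, 0.0013], [0.4546, -0.1389]]
yaw -0.9802462082403526
yaw -1.017738239510503
ends [[0.4581, 0.1399], [0.4529, -0.1408]] mid [ 4.55502258e-01 -4.18749820e-04]
ledge ends [[0.5526, 0.1122], [0.5516, -0.1182]] [ 0.55209444 -0.00303162]
stop near [[0.6146, 0.1083], [0.6124, -0.1192]]
```

```bash
python3 -c "
from h import *
go(.546,-.0025,.14,89)"
```

```text
t 3.1 at [ 0.5039 -0.3176  0.1255] yaw 1.76 j7 -1.0 F [ 2.2 -1.4 -1.2] op 0.0509 -> delta [  5.18 -31.36  -1.49] spin -87.24
```

send_rows([
  [0.5,-2,-1],
  [1,-5,-1.5],
  [1.5,-9,-1.5],
  [2,-13,-1.5],
  [2.5,-16,-1.5],
], spin=[-6,-14,-22,-30,-38])

```text
time_s: 3.6
eef_pos: [0.521, -0.1527, 0.1339]
tcp_rot: [-3.138, 0.001, 0.702]
force: [0.7, -0.0, -6.2]
opening: 0.0511
```

```bash
python3 -c "
from h import *
go(.546,-.0025,.14,89)"
```

```text
t 3.6 at [ 0.521  -0.1527  0.1339] yaw 40.23 j7 -0.78 F [ 0.7 -0.  -6.2] op 0.0511 -> delta [11.61 -9.85 -0.58] spin -48.77
```

send_rows([
  [2.5,-2,0],
  [5,-4,0],
  [7.5,-6,0],
  [9.5,-8,0],
  [11,-9.3,0],
], spin=[-8,-16,-24,-32,-40])

```text
time_s: 4.1
eef_pos: [0.5463, -0.0117, 0.134]
tcp_rot: [-3.139, -0.0, 1.401]
force: [0.0, 0.6, -5.6]
opening: 0.0513
```

send_rows([
  [0.3,0.2,0],
  [0.4,0.4,0],
  [0.4,0.4,0],
  [0.4,0.4,0],
], spin=[-6,-8.8,-8.8,-8.8])

```text
time_s: 4.5
eef_pos: [0.5512, -0.0118, 0.1339]
tcp_rot: [-3.14, 0.001, 1.544]
force: [0.5, 0.2, -7.3]
opening: 0.0509
```

```bash
python3 -c "
from h import *
c=viewer.camera('top');P=cloud(c)
m=(P[...,2]>.09)&(P[...,2]<.13)&(P[...,0]>.4)&(P[...,0]<.7)&(np.abs(P[...,1])<.15)
q=P[m];print(len(q),np.percentile(q,[1,50,99],axis=0).round(4).tolist())
cv2.imwrite('pics/t2.png',cv2.resize(c['pixels'][120:260,200:360],None,fx=4,fy=4,interpolation=cv2.INTER_CUBIC))
go(.546,-.0025,.06,89)"
```

```text
675 [[0.489, -0.1051, 0.1118], [0.5215, 0.059, 0.1184], [0.6088, 0.0915, 0.1295]]
t 4.5 at [ 0.5514 -0.0119  0.134 ] yaw 88.47 j7 -0.39 F [ 0.3 -0.1 -5.4] op 0.0512 -> delta [ 0.93 -0.55  7.4 ] spin -0.53
```

View pics/t2.png

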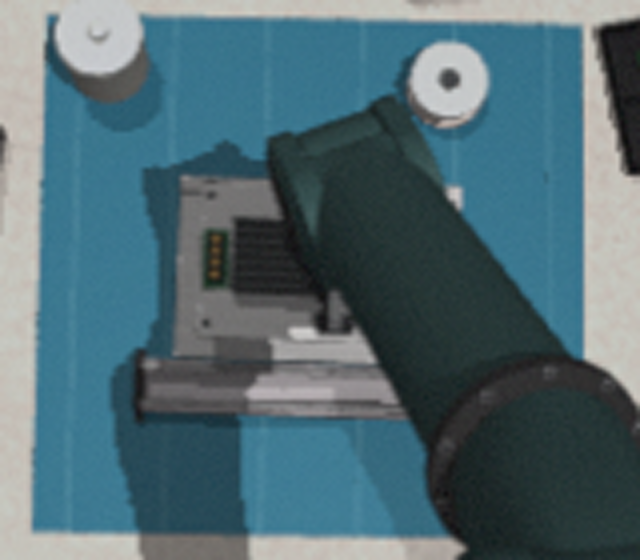

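send_rows([
  [0.6,-0.4,1],
  [0.6,-0.4,3],
  [0.6,-0.4,5],
  [0.6,-0.4,6.5],
  [0.6,-0.4,7.4],
], spin=[-0.5,-0.5,-0.5,-0.5,-0.5])

```text
time_s: 5.05
eef_pos: [0.5471, -0.0049, 0.0586]
tcp_rot: [-3.139, 0.0, 1.555]
force: [0.5, 0.2, -5.7]
opening: 0.0507
```

send_rows([
  [0,0,0.2],
  [0,0,0.4],
  [0,0,0.4],
], spin=[0,0,0])

```text
time_s: 5.35
eef_pos: [0.549, -0.005, 0.0568]
tcp_rot: [3.141, -0.0, 1.554]
force: [0.5, -0.0, -7.0]
opening: 0.0513
```

```bash
python3 -c "
from h import *
go(.546,-.0025,.053,89)"
```

```text
t 5.3 at [ 0.549  -0.005   0.0568] yaw 89.06 j7 -0.47 F [ 0.5 -0.  -7. ] op 0.0513 -> delta [ 0.25 -0.31  0.38] spin 0.06
```

send_rows([
  [0,-0.1,0.1],
  [0,-0.1,0.2],
  [0,-0.1,0.3],
  [0,-0.1,0.3],
], spin=[0,0,0,0])

```text
time_s: 5.75
eef_pos: [0.5488, -0.0052, 0.0561]
tcp_rot: [3.139, 0.001, 1.554]
force: [-3.5, -1.0, 13.3]
opening: 0.051
```

Contact made; release and retreat.

send_rows([
  [0,0,-0.1],
  [0,0,-0.2],
  [0,0,-0.2],
  [0,0,-0.3],
  [0,0,-0.3],
], spin=[0,0,0,0,0], jaw=0.9)

```text
time_s: 6.25
eef_pos: [0.5477, -0.0053, 0.0563]
tcp_rot: [3.141, -0.0, 1.554]
force: [0.5, -0.4, 0.0]
opening: 0.0768
```

send_rows([
  [0,0,-1],
  [0,0,-4],
  [0,0,-8],
  [0,0,-11],
  [0,0,-12],
], spin=[0,0,0,0,0])

```text
time_s: 6.75
eef_pos: [0.5495, -0.005, 0.18]
tcp_rot: [3.136, -0.0, 1.554]
force: [0.5, -0.1, 0.3]
opening: 0.0769
```

```bash
python3 -c "
from h import *
go(.433,.315,.17,172)"
```

```text
t 6.8 at [ 0.5495 -0.005   0.18  ] yaw 89.05 j7 -0.36 F [ 0.5 -0.1  0.3] op 0.0769 -> delta [ 31.8  -12.19   0.93] spin -82.95
```

send_rows([
  [4,-1.5,0],
  [8,-3,0],
  [12,-4.5,0],
  [16,-6,0],
  [20,-7.6,0],
], spin=[-8,-16,-24,-32,-40])

```text
time_s: 7.25
eef_pos: [0.4739, 0.197, 0.1761]
tcp_rot: [-3.141, 0.0, 2.258]
force: [1.0, -0.6, -0.9]
opening: 0.0767
```

```bash
python3 -c "
from h import *
go(.433,.315,.17,150)"
```

```text
t 7.2 at [0.4739 0.197  0.1761] yaw 129.35 j7 -0.21 F [ 1.  -0.6 -0.9] op 0.0767 -> delta [11.72  4.33  0.6 ] spin -20.65
```

send_rows([
  [4,1.5,0],
  [8,3,0],
  [11,4.1,0],
  [11.7,4.3,0],
  [11.7,4.3,0],
], spin=[-7,-14,-20.6,-20.6,-20.6])

```text
time_s: 7.75
eef_pos: [0.4335, 0.3149, 0.176]
tcp_rot: [-3.141, -0.001, 2.614]
force: [0.2, -0.4, -1.1]
opening: 0.0768
```

```bash
cat >> h.py <<'E'
def module(c):
    P=cloud(c);m=(P[...,2]>.070)&(P[...,2]<.095)&(P[...,0]>.45)&(P[...,0]<.64)&(np.abs(P[...,1])<.15)
    q=P[m];r=cv2.minAreaRect(q[:,:2].astype(np.float32));m2=(P[...,2]>.036)&(P[...,2]<.046)&(P[...,0]>.494)&(P[...,0]<.6)&(np.abs(P[...,1])<.15)
    print('sink',len(q),np.round(r[0],4),np.round(r[1],4),round(r[2],1),'zmed',round(np.median(q[:,2]),4),'plate',np.percentile(P[m2],[1,50,99],axis=0).round(4).tolist())
E
python3 -c "
from h import *
c=viewer.camera('top');module(c)
np.save('t3.npy',c,allow_pickle=True)
cv2.imwrite('pics/t3.png',cv2.resize(c['pixels'][130:260,160:340],None,fx=4,fy=4,interpolation=cv2.INTER_CUBIC))
go(.433,.315,.056,150)"
```

```text
sink 498 [ 0.5462 -0.0014] [0.1471 0.0533] 89.2 zmed 0.0826 plate [[0.4946, -0.1108, 0.0361], [0.5274, -0.0032, 0.0404], [0.5996, 0.1081, 0.0455]]
t 7.8 at [0.4343 0.313  0.1758] yaw 149.62 j7 -0.15 F [-0.3  0.  -0.5] op 0.0769 -> delta [ 0.21  0.13 11.98] spin -0.38
```

View pics/t3.png

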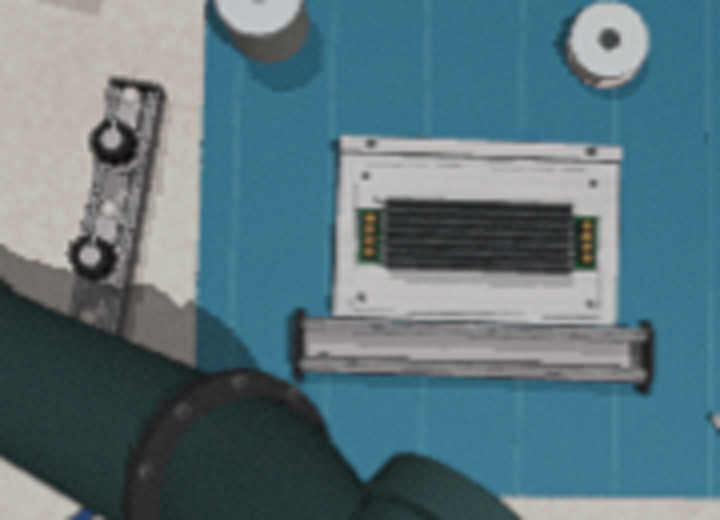

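send_rows([
  [0.1,0.1,3],
  [0.1,0.1,7],
  [0.1,0.1,10],
  [0.1,0.1,11.5],
  [0.1,0.1,11.9],
], spin=[0,0,0,0,0])

```text
time_s: 8.3
eef_pos: [0.4342, 0.3129, 0.0557]
tcp_rot: [-3.138, 0.0, 2.61]
force: [0.4, -0.4, 0.4]
opening: 0.0767
```

send_rows([
  [0,0,0],
  [0,0,0],
  [0,0,0],
  [0,0,0],
  [0,0,0],
], spin=[0,0,0,0,0], jaw=0, force=50)

```text
time_s: 8.8
eef_pos: [0.4351, 0.3159, 0.0587]
tcp_rot: [3.139, 0.001, 2.612]
force: [-1.0, -1.2, 7.8]
opening: 0.0346
```

```bash
python3 -c "
from h import *
go(.433,.315,.056,150)"
```

```text
t 8.8 at [0.4351 0.3159 0.0587] yaw 149.64 j7 -0.33 F [-1.  -1.2  7.8] op 0.0346 -> delta [ 0.13 -0.18  0.27] spin -0.36
```

send_rows([
  [0,0,-1],
  [0,0,-3],
  [0,0,-6],
  [0,0,-9],
  [0,0,-10],
], spin=[0,0,0,0,0])

```text
time_s: 9.3
eef_pos: [0.435, 0.3164, 0.1602]
tcp_rot: [3.137, 0.001, 2.612]
force: [0.4, 0.1, -0.8]
opening: 0.0346
```

```bash
python3 -c "
from h import *
c=viewer.camera('side');cv2.imwrite('pics/s2.png',cv2.resize(c['pixels'][200:340,150:330],None,fx=4,fy=4,interpolation=cv2.INTER_CUBIC))
go(.457,-.065,.15,248)"
```

```text
t 9.3 at [0.4353 0.3164 0.1603] yaw 149.64 j7 -0.18 F [ 0.   0.6 -1.2] op 0.0347 -> delta [-21.14 -31.82   0.93] spin -98.36
```

View pics/s2.png

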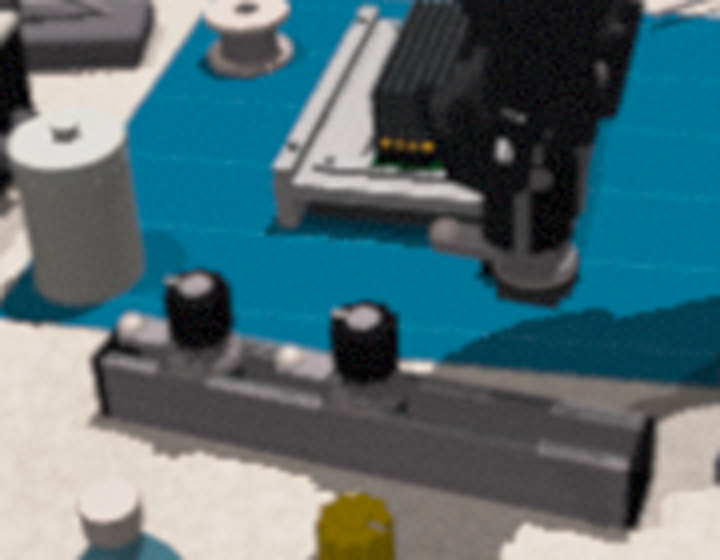

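send_rows([
  [-1.5,-2.3,0],
  [-3.2,-4.8,0],
  [-5,-7.4,0],
  [-6.8,-10.2,0],
  [-8.6,-13,0],
], spin=[-7,-15,-23,-31,-39])

```text
time_s: 9.85
eef_pos: [0.4418, 0.1578, 0.1562]
tcp_rot: [-3.141, -0.002, -2.984]
force: [-0.1, -0.6, -2.3]
opening: 0.0348
```

```bash
python3 -c "
from h import *
go(.457,-.065,.13,246.8)"
```

```text
t 9.8 at [0.4418 0.1578 0.1562] yaw -170.99 j7 0.62 F [-0.1 -0.6 -2.3] op 0.0348 -> delta [  1.99 -22.24   2.64] spin -57.79
```

send_rows([
  [0.3,-3.5,0],
  [0.6,-7,0],
  [1,-10.5,0],
  [1.3,-14,0],
  [1.6,-17.5,0],
], spin=[-8,-16,-24,-32,-40])

```text
time_s: 10.35
eef_pos: [0.4522, -0.0175, 0.1563]
tcp_rot: [3.14, -0.001, -2.287]
force: [0.5, 0.4, -1.8]
opening: 0.0346
```

```bash
python3 -c "
from h import *
go(.457,-.065,.10,246.8)"
```

```text
t 10.3 at [ 0.4522 -0.0175  0.1563] yaw -131.01 j7 1.54 F [ 0.5  0.4 -1.8] op 0.0346 -> delta [ 3.26 -3.48  5.63] spin -17.81
```

send_rows([
  [1.5,-1.5,0],
  [3,-3.2,1],
  [3.2,-3.4,3],
  [3.2,-3.4,5.3],
  [3.2,-3.4,5.6],
], spin=[-8,-16,-17.8,-17.8,-17.8])

```text
time_s: 10.85
eef_pos: [0.455, -0.0631, 0.0985]
tcp_rot: [3.135, -0.002, -1.982]
force: [0.0, -0.2, -2.1]
opening: 0.0347
```

```bash
python3 -c "
from h import *
go(.457,-.065,.07,246.8)
c=viewer.camera('side');np.save('s3.npy',c,allow_pickle=True);cv2.imwrite('pics/s3.png',cv2.resize(c['pixels'][190:300,210:340],None,fx=6,fy=5.45,interpolation=cv2.INTER_CUBIC))
"
```

```text
t 10.8 at [ 0.455  -0.0631  0.0985] yaw -113.59 j7 1.77 F [ 0.  -0.2 -2.1] op 0.0347 -> delta [ 0.08 -0.28  2.85] spin -0.39
```

View pics/s3.png

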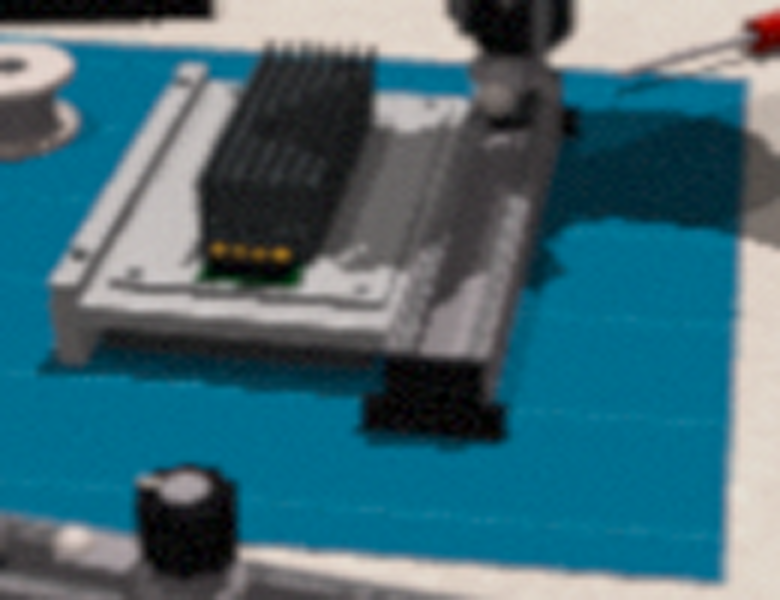

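```bash
python3 -c "
from h import *
c=np.load('s3.npy',allow_pickle=True).item()
f=lambda a:(np.array(a)+.5)/[6,5.45]-.5+[210,190]
print('near end corners',ray(c,f([[385,355],[490,358]]),.041).round(4).tolist())
print('far rail line left/right',ray(c,f([[470,110],[560,125],[430,220],[528,215]]),.041).round(4).tolist())
print('slot edges near',ray(c,f([[413,350],[468,352]]),.041).round(4).tolist())
print('nut L/R z.068',ray(c,f([[487,118],[527,118]]),.066).round(4).tolist())
T=np.linalg.inv(c['world_from_camera'])
for p in ([.457,-.063,.063],[.4558,-.063,.081],[.456,-.019,.081]):
    u=cv2.projectPoints(np.array([p]),cv2.Rodrigues(T[:3,:3])[0],T[:3,3],K(c),np.array(c['dist']))[0].ravel();print(p,((u-[210,190])+.5)*[6,5.45])
a=cv2.resize(c['pixels'][190:225,280:320],None,fx=18,fy=16,interpolation=cv2.INTER_CUBIC);cv2.imwrite('pics/s3b.png',a)
"
```

```text
near end corners [[0.4797, 0.142, 0.041], [0.4373, 0.1385, 0.041]]
far rail line left/right [[0.4741, -0.0918, 0.041], [0.4288, -0.0811, 0.041], [0.4777, 0.0246, 0.041], [0.4347, 0.0138, 0.041]]
slot edges near [[0.469, 0.1366, 0.041], [0.4467, 0.1351, 0.041]]
nut L/R z.068 [[0.4597, -0.0381, 0.066], [0.4412, -0.0406, 0.066]]
[0.457, -0.063, 0.063] [499.17843007 101.40268345]
[0.4558, -0.063, 0.081] [502.24751634  70.93723218]
[0.456, -0.019, 0.081] [491.0259968  110.59204654]
```

View pics/s3b.png

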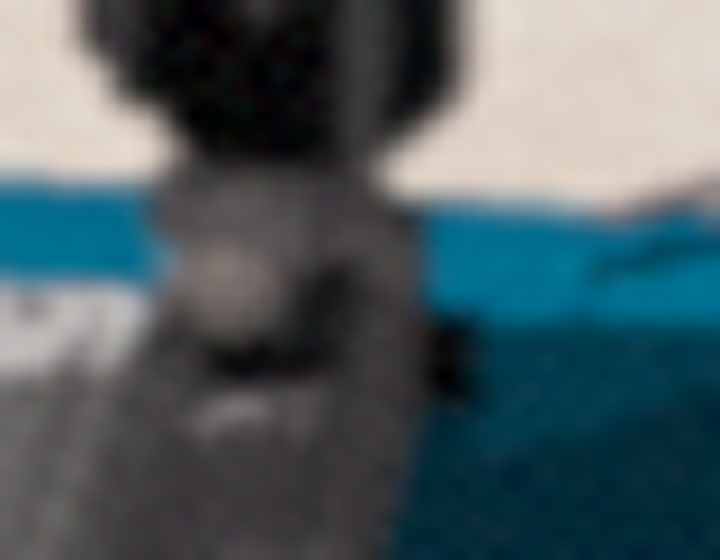

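send_rows([
  [0,-0.1,0.6],
  [0,-0.1,1.2],
  [0,-0.1,1.8],
  [0,-0.1,2.2],
  [0,-0.1,2.4],
], spin=[0,0,0,0,0])

```text
time_s: 11.4
eef_pos: [0.4585, -0.0626, 0.077]
tcp_rot: [3.141, -0.0, -1.981]
force: [0.0, -0.5, -2.3]
opening: 0.0349
```

send_rows([
  [0,0,0.2],
  [0,0,0.4],
  [0,0,0.5],
], spin=[0,0,0])

```text
time_s: 11.7
eef_pos: [0.4586, -0.0627, 0.0722]
tcp_rot: [-3.142, -0.0, -1.982]
force: [-0.2, -0.2, -2.6]
opening: 0.0349
```

send_rows([
  [0,0,0.3],
  [0,0,0.6],
  [0,0,0.9],
  [0,0,0.9],
], spin=[0,0,0,0])

```text
time_s: 12.1
eef_pos: [0.4583, -0.0627, 0.0629]
tcp_rot: [3.141, -0.0, -1.982]
force: [0.3, -1.0, -2.4]
opening: 0.0346
```

In the slot. Last millimetres to seat the disc.

send_rows([
  [0,0,0.2],
  [0,0,0.4],
  [0,0,0.4],
], spin=[0,0,0])

```text
time_s: 12.4
eef_pos: [0.4585, -0.0627, 0.0591]
tcp_rot: [3.141, -0.0, -1.982]
force: [0.6, 0.0, -2.1]
opening: 0.0343
```

```bash
python3 -c "
from h import *
go(.457,-.065,.0575,246.8)"
```

```text
t 12.4 at [ 0.4585 -0.0627  0.0591] yaw -113.55 j7 1.66 F [ 0.6  0.  -2.1] op 0.0343 -> delta [0.27 0.04 0.16] spin -0.35
```

send_rows([
  [0,0,0.1],
  [0,0,0.2],
  [0,0,0.2],
], spin=[0,0,0])

```text
time_s: 12.7
eef_pos: [0.4587, -0.0625, 0.0586]
tcp_rot: [-3.14, -0.002, -1.981]
force: [-3.1, -0.4, 12.6]
opening: 0.035
```

send_rows([
  [0,0,-0.1],
  [0,0,-0.1],
  [0,0,-0.1],
  [0,0,-0.1],
  [0,0,-0.1],
], spin=[0,6,14,22,30])

```text
time_s: 13.2
eef_pos: [0.4593, -0.062, 0.0588]
tcp_rot: [-3.141, 0.002, -2.511]
force: [-0.3, 1.4, 2.7]
opening: 0.0348
```

```bash
cat >> h.py <<'E'
def st():
    s=robot.read_state();print('t',round(s['time_s'],1),s['eef_pos'].round(4),'yaw',round(np.degrees(s['tcp_rot'][2]),1),'j7',round(s['joints'][6],2),'F',s['force'].round(1),'M',s['wrist_torque'].round(3),'op',round(s['opening'],4))
E
python3 -c "
from h import *
st()"
```

```text
t 13.2 [ 0.4593 -0.062   0.0588] yaw -143.8 j7 1.18 F [-0.3  1.4  2.7] M [0.138 0.042 0.   ] op 0.0348
```

send_rows([
  [0,0,0],
  [0,0,0],
  [0,0,0],
  [0,0,0],
  [0,0,0],
], spin=[8,16,24,32,40])

```text
time_s: 13.7
eef_pos: [0.4595, -0.0618, 0.0588]
tcp_rot: [3.14, 0.002, 3.075]
force: [-0.6, 1.0, 1.4]
opening: 0.0347
```

```bash
python3 -c "
from h import *
st()"
```

```text
t 13.7 [ 0.4595 -0.0618  0.0588] yaw 176.2 j7 0.59 F [-0.6  1.   1.4] M [ 0.143 -0.024  0.032] op 0.0347
```

send_rows([
  [0,0,0],
  [0,0,0],
  [0,0,0],
], spin=[8,16,20])

```text
time_s: 14.0
eef_pos: [0.4589, -0.0616, 0.0588]
tcp_rot: [3.14, 0.001, 2.728]
force: [-1.1, 0.6, 3.4]
opening: 0.0347
```

```bash
python3 -c "
from h import *
st()
c=viewer.camera('side');cv2.imwrite('pics/s4.png',cv2.resize(c['pixels'][190:300,210:340],None,fx=6,fy=5.45,interpolation=cv2.INTER_CUBIC))"
```

```text
t 14.0 [ 0.4589 -0.0616  0.0588] yaw 156.3 j7 0.3 F [-1.1  0.6  3.4] M [0.405 0.297 0.043] op 0.0347
```

View pics/s4.png

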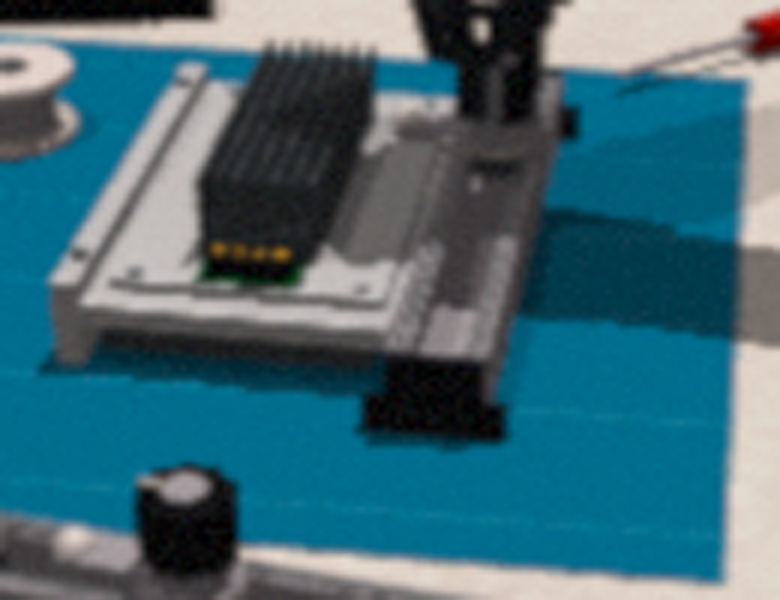

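send_rows([
  [0,0,0],
  [0,0,0],
  [0,0,0],
  [0,0,0],
  [0,0,0],
], spin=[8,16,24,32,40])

```text
time_s: 14.55
eef_pos: [0.4584, -0.0615, 0.0587]
tcp_rot: [3.141, -0.001, 2.031]
force: [-1.7, 2.0, 5.0]
opening: 0.0347
```

```bash
python3 -c "
from h import *
st()"
```

```text
t 14.6 [ 0.4584 -0.0615  0.0587] yaw 116.4 j7 -0.22 F [-1.7  2.   5. ] M [0.435 0.416 0.209] op 0.0347
```

send_rows([
  [0,0,0],
  [0,0,0],
  [0,0,0],
  [0,0,0],
  [0,0,0],
], spin=[8,16,24,32,40])

```text
time_s: 15.05
eef_pos: [0.4587, -0.0616, 0.0587]
tcp_rot: [3.141, -0.001, 1.333]
force: [-1.1, 2.9, 4.5]
opening: 0.0347
```

```bash
python3 -c "
from h import *
st()"
```

```text
t 15.1 [ 0.4587 -0.0616  0.0587] yaw 76.4 j7 -0.68 F [-1.1  2.9  4.5] M [0.381 0.343 0.195] op 0.0347
```

send_rows([
  [0,0,0],
  [0,0,0],
  [0,0,0],
  [0,0,0],
  [0,0,0],
], spin=[8,16,24,32,40])

```text
time_s: 15.55
eef_pos: [0.459, -0.0618, 0.0586]
tcp_rot: [-3.142, -0.001, 0.635]
force: [0.4, 1.3, 2.9]
opening: 0.0347
```

```bash
python3 -c "
from h import *
st()"
```

```text
t 15.6 [ 0.459  -0.0618  0.0586] yaw 36.4 j7 -1.1 F [0.4 1.3 2.9] M [0.162 0.17  0.247] op 0.0347
```

send_rows([
  [0,0,0],
  [0,0,0],
  [0,0,0],
  [0,0,0],
  [0,0,0],
], spin=[8,16,24,32,40])

```text
time_s: 16.05
eef_pos: [0.4591, -0.0622, 0.0586]
tcp_rot: [-3.141, -0.001, -0.063]
force: [0.1, 0.7, 2.9]
opening: 0.0348
```

```bash
python3 -c "
from h import *
st()"
```

```text
t 16.1 [ 0.4591 -0.0622  0.0586] yaw -3.6 j7 -1.5 F [0.1 0.7 2.9] M [-0.04   0.173  0.241] op 0.0348
```

send_rows([
  [0,0,0],
  [0,0,0],
  [0,0,0],
  [0,0,0],
  [0,0,0],
], spin=[8,16,24,32,40])

```text
time_s: 16.55
eef_pos: [0.4588, -0.0626, 0.0585]
tcp_rot: [-3.141, -0.0, -0.762]
force: [-0.9, -1.4, 3.6]
opening: 0.0344
```

```bash
python3 -c "
from h import *
st()"
```

```text
t 16.6 [ 0.4588 -0.0626  0.0585] yaw -43.7 j7 -1.9 F [-0.9 -1.4  3.6] M [-0.16   0.27   0.265] op 0.0344
```

send_rows([
  [0,0,0],
  [0,0,0],
  [0,0,0],
  [0,0,0],
  [0,0,0],
], spin=[8,16,24,32,32])

```text
time_s: 17.05
eef_pos: [0.4585, -0.0627, 0.0585]
tcp_rot: [3.141, -0.0, -1.319]
force: [-1.4, -0.8, 4.4]
opening: 0.0349
```

```bash
python3 -c "
from h import *
st()"
```

```text
t 17.1 [ 0.4585 -0.0627  0.0585] yaw -75.6 j7 -2.22 F [-1.4 -0.8  4.4] M [-0.209  0.342 -0.063] op 0.0349
```

send_rows([
  [0,0,0],
  [0,0,0],
  [0,0,0],
  [0,0,0],
], spin=[0,0,0,0], jaw=0.65)

```text
time_s: 17.45
eef_pos: [0.4586, -0.0625, 0.0582]
tcp_rot: [-3.142, 0.0, -1.318]
force: [0.0, -0.4, 0.4]
opening: 0.0553
```

send_rows([
  [0,0,-1],
  [0,0,-4],
  [0,0,-8],
  [0,0,-11],
  [0,0,-11],
], spin=[0,0,0,0,0])

```text
time_s: 17.95
eef_pos: [0.461, -0.0631, 0.172]
tcp_rot: [-3.134, -0.002, -1.318]
force: [0.7, -0.2, -0.4]
opening: 0.0554
```

```bash
python3 -c "
from h import *
st();go(.5225,.3025,.17,150)"
```

```text
t 17.9 [ 0.461  -0.0631  0.172 ] yaw -75.5 j7 -2.39 F [ 0.7 -0.2 -0.4] M [-0.028 -0.033  0.018] op 0.0554
t 17.9 at [ 0.461  -0.0631  0.172 ] yaw -75.54 j7 -2.39 F [ 0.7 -0.2 -0.4] op 0.0554 -> delta [-33.87 -15.09   0.25] spin 134.46
```

send_rows([
  [-4,-1.8,0],
  [-8,-3.6,0],
  [-12,-5.4,0],
  [-16,-7.2,0],
  [-20,-9,0],
], spin=[-8,-16,-24,-32,-40])

```text
time_s: 18.45
eef_pos: [0.4952, 0.1551, 0.168]
tcp_rot: [3.141, 0.001, -0.614]
force: [0.3, 0.1, -0.0]
opening: 0.0554
```

send_rows([
  [0,0,0],
  [0,0,0],
  [0,0,0],
  [0,0,0],
  [0,0,0],
], spin=[-8,-16,-24,-32,-40])

```text
time_s: 18.95
eef_pos: [0.495, 0.1533, 0.1678]
tcp_rot: [3.141, 0.001, 0.084]
force: [0.6, 0.5, 0.8]
opening: 0.0558
```

send_rows([
  [0,0,0],
  [0,0,0],
  [0,0,0],
  [0,0,0],
  [0,0,0],
], spin=[-8,-16,-24,-32,-40])

```text
time_s: 19.45
eef_pos: [0.4951, 0.1532, 0.1678]
tcp_rot: [-3.141, 0.001, 0.782]
force: [-0.2, 0.3, -1.4]
opening: 0.0561
```

```bash
python3 -c "
from h import *
go(.5225,.3025,.17,135)
c=viewer.camera('top');module(c)
im=np.vstack([np.hstack([cv2.resize(c['pixels'][130:240,160:230],None,fx=4,fy=4,interpolation=cv2.INTER_CUBIC),cv2.resize(c['pixels'][175:230,250:330],None,fx=4.5,fy=8,interpolation=cv2.INTER_CUBIC)])]);cv2.imwrite('pics/t4.png',im)
P=cloud(c);m=((P[...,2]>.07)&(P[...,2]<.1)).astype(np.uint8)
m[:,:165]=0;m[:,335:]=0;m[:140]=0;m[250:]=0
n,l,s,ce=cv2.connectedComponentsWithStats(m)
for i in range(1,n):
    if 40<s[i,4]<300: q=P[l==i];print('knob',s[i,4],ce[i].round(1),((q[:,:2].min(0)+q[:,:2].max(0))/2).round(4),ray(c,ce[i],.084)[0,:2].round(4))
"
```

```text
t 19.4 at [0.4951 0.1532 0.1678] yaw 44.79 j7 -1.19 F [-0.2  0.3 -1.4] op 0.0561 -> delta [12.47 -8.66 -0.23] spin -90.21
sink 550 [ 0.5124 -0.0015] [0.1483 0.1214] 89.2 zmed 0.0829 plate [[0.4947, -0.1129, 0.0361], [0.5305, 0.0001, 0.0403], [0.5994, 0.1109, 0.0456]]
knob 101 [188.  164.8] [0.6171 0.2901] [0.6158 0.2889]
knob 284 [279.2 184.3] [ 0.5585 -0.0017] [ 0.5575 -0.0019]
knob 101 [182.6 194. ] [0.5217 0.303 ] [0.522  0.3029]
knob 139 [278.9 191.9] [ 0.5336 -0.0021] [ 0.5332 -0.0013]
knob 64 [279.5 195.8] [ 0.5214 -0.0023] [ 0.521  -0.0033]
knob 93 [297.2 216.8] [ 0.4548 -0.0589] [ 0.4556 -0.0596]
```

View pics/t4.png

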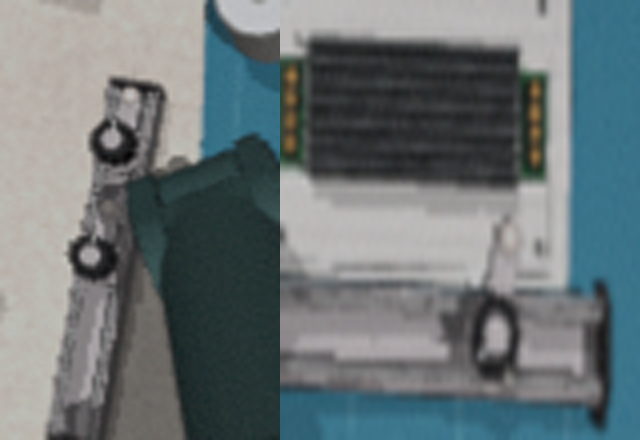

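send_rows([
  [3,-2,0],
  [6,-4,0],
  [9,-6,0],
  [12,-8,0],
  [12.7,-8.6,0],
], spin=[-8,-16,-24,-32,-40])

```text
time_s: 20.0
eef_pos: [0.5262, 0.3095, 0.1683]
tcp_rot: [3.141, -0.004, 1.482]
force: [-0.3, 0.4, 0.4]
opening: 0.0554
```

send_rows([
  [0,0,0],
  [0,0,0],
  [0,0,0],
  [0,0,0],
  [0,0,0],
], spin=[-8,-16,-24,-32,-40], jaw=0.9)

```text
time_s: 20.5
eef_pos: [0.5257, 0.3033, 0.1676]
tcp_rot: [-3.14, -0.0, 2.175]
force: [-0.1, 0.6, 0.4]
opening: 0.0764
```

send_rows([
  [0,0,0],
  [0,0,0],
  [0,0,0],
], spin=[-8,-10,-10])

```text
time_s: 20.8
eef_pos: [0.5259, 0.3033, 0.1678]
tcp_rot: [-3.14, -0.001, 2.343]
force: [0.3, 0.3, 0.2]
opening: 0.077
```

```bash
python3 -c "
from h import *
go(.524,.304,.056,135)"
```

```text
t 20.8 at [0.5259 0.3033 0.1678] yaw 134.27 j7 -0.15 F [0.3 0.3 0.2] op 0.077 -> delta [ 0.17 -0.08 11.18] spin -0.73
```

send_rows([
  [0.2,-0.1,3],
  [0.2,-0.1,6],
  [0.2,-0.1,9],
  [0.2,-0.1,10.7],
  [0.2,-0.1,11.1],
], spin=[0,0,0,0,0])

```text
time_s: 21.3
eef_pos: [0.5226, 0.3035, 0.055]
tcp_rot: [-3.137, -0.0, 2.344]
force: [0.4, -0.8, 0.6]
opening: 0.0767
```

send_rows([
  [0,0,0],
  [0,0,0],
  [0,0,0],
  [0,0,0],
  [0,0,0],
], spin=[0,0,0,0,0], jaw=0, force=50)

```text
time_s: 21.8
eef_pos: [0.525, 0.3052, 0.0587]
tcp_rot: [3.139, 0.001, 2.346]
force: [-0.5, -0.6, 6.9]
opening: 0.0344
```

send_rows([
  [0,0,-1],
  [0,0,-3],
  [0,0,-6],
  [0,0,-9],
  [0,0,-10],
], spin=[0,0,0,0,0])

```text
time_s: 22.3
eef_pos: [0.5252, 0.3055, 0.1602]
tcp_rot: [3.137, 0.001, 2.346]
force: [1.1, 0.1, -2.2]
opening: 0.0348
```

```bash
python3 -c "
from h import *
go(.4598,0.0,.15,231.5)"
```

```text
t 22.3 at [0.5252 0.3055 0.1602] yaw 134.44 j7 -0.16 F [ 1.1  0.1 -2.2] op 0.0348 -> delta [-17.23 -26.06   0.92] spin -97.06
```

send_rows([
  [-2.3,-3.5,0],
  [-4.6,-7,0],
  [-7,-10.5,0],
  [-9.2,-14,0],
  [-11.5,-17.4,0],
], spin=[-8,-16,-24,-32,-40])

```text
time_s: 22.8
eef_pos: [0.4789, 0.0985, 0.1566]
tcp_rot: [-3.141, -0.002, 3.051]
force: [0.9, -1.4, -2.2]
opening: 0.0347
```

```bash
python3 -c "
from h import *
go(.4598,0.0,.15,231.3)"
```

```text
t 22.8 at [0.4789 0.0985 0.1566] yaw 174.8 j7 0.68 F [ 0.9 -1.4 -2.2] op 0.0347 -> delta [ 1.   -9.98  0.67] spin -56.5
```

send_rows([
  [0.2,-2,0],
  [0.4,-4,0],
  [0.6,-6,0],
  [0.8,-8,0],
  [1,-9.8,0],
], spin=[-8,-16,-24,-32,-40])

```text
time_s: 23.3
eef_pos: [0.4598, 0.0025, 0.1566]
tcp_rot: [3.141, -0.002, -2.535]
force: [0.2, -0.1, -2.8]
opening: 0.0349
```

send_rows([
  [0,0,1],
  [0,0,3],
  [0,0,5],
  [0,0,5.6],
  [0,0,5.6],
], spin=[-8,-16.5,-16.5,-16.5,-16.5])

```text
time_s: 23.8
eef_pos: [0.4599, 0.0038, 0.1004]
tcp_rot: [3.14, -0.002, -2.252]
force: [0.4, -0.2, -1.5]
opening: 0.0348
```

```bash
python3 -c "
from h import *
go(.4598,0.0,.08,231.3)"
```

```text
t 23.8 at [0.4599 0.0038 0.1004] yaw -129.05 j7 1.5 F [ 0.4 -0.2 -1.5] op 0.0348 -> delta [ 0.3  -0.23  2.04] spin -0.35
```

send_rows([
  [0,0,0.7],
  [0,0,1.4],
  [0,0,1.8],
  [0,0,1.8],
], spin=[-0.3,-0.3,-0.3,-0.3])

```text
time_s: 24.2
eef_pos: [0.4608, 0.004, 0.083]
tcp_rot: [3.141, -0.001, -2.247]
force: [0.1, 0.1, -2.3]
opening: 0.0347
```

```bash
python3 -c "
from h import *
go(.4598,0.0035,.08,231.3)"
```

```text
t 24.2 at [0.4608 0.004  0.083 ] yaw -128.73 j7 1.46 F [ 0.1  0.1 -2.3] op 0.0347 -> delta [0.1  0.05 0.3 ] spin -0.03
```

send_rows([
  [0.1,0,0.3],
  [0.1,0,0.6],
  [0.1,0,0.9],
  [0.1,0,1.1],
], spin=[0,0,0,0])

```text
time_s: 24.6
eef_pos: [0.4602, 0.0032, 0.072]
tcp_rot: [3.141, -0.0, -2.247]
force: [-0.2, -0.5, -1.5]
opening: 0.0344
```

In the slot again; on to seat.

send_rows([
  [0,0,0.4],
  [0,0,0.8],
  [0,0,1.2],
  [0,0,1.35],
  [0,0,1.35],
], spin=[0,0,0,0,0])

```text
time_s: 25.1
eef_pos: [0.4606, 0.0034, 0.0588]
tcp_rot: [-3.141, -0.0, -2.247]
force: [-0.3, 0.4, -0.2]
opening: 0.0348
```

```bash
python3 -c "
from h import *
st()"
```

```text
t 25.1 [0.4606 0.0034 0.0588] yaw -128.7 j7 1.39 F [-0.3  0.4 -0.2] M [-0.009  0.024 -0.026] op 0.0348
```

send_rows([
  [0,0,0.05],
  [0,0,0.05],
  [0,0,0.05],
  [0,0,0.05],
  [0,0,0.05],
], spin=[6,14,22,30,38])

```text
time_s: 25.6
eef_pos: [0.4608, 0.0042, 0.0587]
tcp_rot: [3.141, 0.002, -2.915]
force: [-2.1, 1.4, 3.8]
opening: 0.035
```

```bash
python3 -c "
from h import *
st()"
```

```text
t 25.6 [0.4608 0.0042 0.0587] yaw -167.0 j7 0.86 F [-2.1  1.4  3.8] M [0.429 0.37  0.015] op 0.035
```

send_rows([
  [0,0,0],
  [0,0,0],
  [0,0,0],
  [0,0,0],
  [0,0,0],
], spin=[8,16,24,32,40])

```text
time_s: 26.1
eef_pos: [0.4603, 0.0044, 0.0587]
tcp_rot: [3.14, 0.0, 2.671]
force: [-3.1, 2.2, 3.7]
opening: 0.0347
```

```bash
python3 -c "
from h import *
st()"
```

```text
t 26.1 [0.4603 0.0044 0.0587] yaw 153.0 j7 0.36 F [-3.1  2.2  3.7] M [0.45  0.501 0.014] op 0.0347
```

send_rows([
  [0,0,0],
  [0,0,0],
  [0,0,0],
  [0,0,0],
  [0,0,0],
], spin=[8,16,24,32,40])

```text
time_s: 26.6
eef_pos: [0.4595, 0.0047, 0.0586]
tcp_rot: [-3.141, -0.001, 1.974]
force: [-3.7, 3.2, 3.9]
opening: 0.0346
```

```bash
python3 -c "
from h import *
st()"
```

```text
t 26.6 [0.4595 0.0047 0.0586] yaw 113.1 j7 -0.09 F [-3.7  3.2  3.9] M [0.524 0.557 0.159] op 0.0346
```

send_rows([
  [0,0,0],
  [0,0,0],
  [0,0,0],
  [0,0,0],
  [0,0,0],
], spin=[8,16,24,32,40])

```text
time_s: 27.1
eef_pos: [0.4602, 0.0045, 0.0586]
tcp_rot: [-3.141, -0.001, 1.276]
force: [-1.3, 1.7, 3.3]
opening: 0.0351
```

send_rows([
  [0,0,0],
  [0,0,0],
  [0,0,0],
  [0,0,0],
  [0,0,0],
], spin=[8,16,24,32,40])

```text
time_s: 27.6
eef_pos: [0.4609, 0.004, 0.0586]
tcp_rot: [-3.142, -0.001, 0.578]
force: [-0.1, 0.5, 0.8]
opening: 0.035
```

```bash
python3 -c "
from h import *
st()"
```

```text
t 27.6 [0.4609 0.004  0.0586] yaw 33.1 j7 -0.89 F [-0.1  0.5  0.8] M [-0.013  0.123  0.17 ] op 0.035
```

send_rows([
  [0,0,0],
  [0,0,0],
  [0,0,0],
  [0,0,0],
  [0,0,0],
], spin=[8,16,24,32,40])

```text
time_s: 28.1
eef_pos: [0.461, 0.0031, 0.0585]
tcp_rot: [3.141, -0.001, -0.121]
force: [0.2, -0.9, 0.5]
opening: 0.0345
```

send_rows([
  [0,0,0],
  [0,0,0],
  [0,0,0],
  [0,0,0],
  [0,0,0],
], spin=[8,16,24,32,40])

```text
time_s: 28.6
eef_pos: [0.4606, 0.0024, 0.0585]
tcp_rot: [3.141, -0.002, -0.82]
force: [-1.5, -3.1, 0.7]
opening: 0.0347
```

```bash
python3 -c "
from h import *
st()"
```

```text
t 28.6 [0.4606 0.0024 0.0585] yaw -47.0 j7 -1.71 F [-1.5 -3.1  0.7] M [-0.7    0.358  0.273] op 0.0347
```

send_rows([
  [0,0,0],
  [0,0,0],
  [0,0,0],
  [0,0,0],
  [0,0,0],
], spin=[8,16,24,32,40])

```text
time_s: 29.1
eef_pos: [0.4598, 0.0022, 0.0585]
tcp_rot: [3.141, -0.002, -1.518]
force: [-1.8, -3.5, 0.9]
opening: 0.0346
```

```bash
python3 -c "
from h import *
st()"
```

```text
t 29.1 [0.4598 0.0022 0.0585] yaw -87.0 j7 -2.17 F [-1.8 -3.5  0.9] M [-0.679  0.676  0.314] op 0.0346
```

send_rows([
  [0,0,0],
  [0,0,0],
  [0,0,0],
  [0,0,0],
], spin=[0,0,0,0], jaw=0.65)

```text
time_s: 29.5
eef_pos: [0.4608, 0.0036, 0.0584]
tcp_rot: [-3.141, 0.001, -1.512]
force: [-0.6, 1.0, 0.3]
opening: 0.0557
```

send_rows([
  [0,0,-1],
  [0,0,-4],
  [0,0,-8],
  [0,0,-11],
  [0,0,-11],
], spin=[0,0,0,0,0])

```text
time_s: 30.0
eef_pos: [0.4628, 0.003, 0.1712]
tcp_rot: [-3.135, 0.001, -1.513]
force: [0.3, 0.4, 0.6]
opening: 0.0558
```

send_rows([
  [0,0,0],
  [0,0,0],
  [0,0,0],
  [0,0,0],
  [0,0,0],
], spin=[-8,-16,-24,-32,-40])

```text
time_s: 30.5
eef_pos: [0.4599, 0.0035, 0.1678]
tcp_rot: [3.141, 0.001, -0.809]
force: [-0.2, -0.4, -0.3]
opening: 0.0552
```

send_rows([
  [0,0,0],
  [0,0,0],
  [0,0,0],
  [0,0,0],
  [0,0,0],
], spin=[-8,-16,-24,-32,-40])

```text
time_s: 31.0
eef_pos: [0.4599, 0.0034, 0.1678]
tcp_rot: [-3.141, 0.001, -0.111]
force: [-0.8, -0.3, 0.6]
opening: 0.0555
```

```bash
python3 -c "
from h import *
go(.618,.290,.17,135)"
```

```text
t 31.0 at [0.4599 0.0034 0.1678] yaw -6.37 j7 -1.4 F [-0.8 -0.3  0.6] op 0.0555 -> delta [ 12.54 -30.23  -0.22] spin -141.37
```

send_rows([
  [1.6,-4,0],
  [3.2,-8,0],
  [4.8,-12,0],
  [6.4,-16,0],
  [8,-20,0],
], spin=[-8,-16,-24,-32,-40])

```text
time_s: 31.5
eef_pos: [0.5633, 0.1941, 0.1676]
tcp_rot: [-3.14, 0.001, 0.587]
force: [0.9, 0.4, -0.1]
opening: 0.0556
```

send_rows([
  [0,0,0],
  [0,0,0],
  [0,0,0],
  [0,0,0],
  [0,0,0],
], spin=[-8,-16,-24,-32,-40])

```text
time_s: 32.0
eef_pos: [0.5626, 0.1925, 0.1675]
tcp_rot: [-3.14, 0.0, 1.285]
force: [0.4, -0.2, -0.4]
opening: 0.0555
```

send_rows([
  [0,0,0],
  [0,0,0],
  [0,0,0],
  [0,0,0],
  [0,0,0],
], spin=[-8,-16,-24,-32,-40], jaw=0.9)

```text
time_s: 32.5
eef_pos: [0.5626, 0.1924, 0.1676]
tcp_rot: [-3.14, -0.001, 1.983]
force: [-1.1, 0.5, -0.5]
opening: 0.0769
```

```bash
python3 -c "
from h import *
go(.618,.290,.17,135)"
```

```text
t 32.5 at [0.5626 0.1924 0.1676] yaw 113.63 j7 -0.07 F [-1.1  0.5 -0.5] op 0.0769 -> delta [ 6.72  8.99 -0.25] spin -21.37
```

send_rows([
  [2.2,3,0],
  [4.4,6,0],
  [6.5,8.7,0],
  [6.7,9,0],
  [6.7,9,0],
], spin=[-7,-14,-21.4,-21.4,-21.4])

```text
time_s: 33.0
eef_pos: [0.6189, 0.2904, 0.1673]
tcp_rot: [-3.141, -0.002, 2.351]
force: [-0.6, -0.3, 0.3]
opening: 0.077
```

```bash
python3 -c "
from h import *
go(.618,.290,.056,135)
c=viewer.camera('top');np.save('t5.npy',c,allow_pickle=True)"
```

```text
t 33.0 at [0.6189 0.2904 0.1673] yaw 134.7 j7 0.13 F [-0.6 -0.3  0.3] op 0.077 -> delta [ 0.02 -0.08 11.13] spin -0.3
```

send_rows([
  [0,0,3],
  [0,0,6],
  [0,0,9],
  [0,0,10.7],
  [0,0,11.1],
], spin=[0,0,0,0,0])

```text
time_s: 33.55
eef_pos: [0.6176, 0.287, 0.0549]
tcp_rot: [-3.136, -0.001, 2.349]
force: [0.0, -0.1, 1.2]
opening: 0.0769
```

send_rows([
  [0,0,0],
  [0,0,0],
  [0,0,0],
  [0,0,0],
  [0,0,0],
], spin=[0,0,0,0,0], jaw=0, force=50)

```text
time_s: 34.05
eef_pos: [0.6207, 0.2901, 0.059]
tcp_rot: [3.139, 0.001, 2.35]
force: [-1.0, -1.1, 6.0]
opening: 0.0347
```

send_rows([
  [0,0,-1],
  [0,0,-3],
  [0,0,-6],
  [0,0,-9],
  [0,0,-10],
], spin=[0,0,0,0,0])

```text
time_s: 34.55
eef_pos: [0.6211, 0.2905, 0.1607]
tcp_rot: [3.136, 0.001, 2.35]
force: [1.1, 1.2, -1.3]
opening: 0.0348
```

```bash
python3 -c "
from h import *
go(.461,.065,.15,231.7)"
```

```text
t 34.5 at [0.6211 0.2905 0.1607] yaw 134.65 j7 0.13 F [ 1.1  1.2 -1.3] op 0.0348 -> delta [ -4.79 -27.24   0.93] spin -97.05
```

send_rows([
  [-0.7,-4,0],
  [-1.4,-8,0],
  [-2.1,-12,0],
  [-2.8,-16,0],
  [-3.5,-20,0],
], spin=[-8,-16,-24,-32,-40])

```text
time_s: 35.05
eef_pos: [0.5, 0.1225, 0.1566]
tcp_rot: [-3.141, -0.001, 3.054]
force: [0.7, -1.0, -1.7]
opening: 0.0346
```

```bash
python3 -c "
from h import *
go(.4615,.067,.15,231.5)"
```

```text
t 35.0 at [0.5    0.1225 0.1566] yaw 175.0 j7 0.83 F [ 0.7 -1.  -1.7] op 0.0346 -> delta [ 3.35 -5.86  0.67] spin -56.5
```

send_rows([
  [0.7,-1.2,0],
  [1.4,-2.4,0],
  [2.1,-3.6,0],
  [2.8,-4.8,0],
  [3.4,-5.8,0],
], spin=[-8,-16,-24,-32,-40])

```text
time_s: 35.55
eef_pos: [0.4613, 0.0684, 0.1567]
tcp_rot: [3.141, -0.002, -2.531]
force: [0.9, -0.3, -2.6]
opening: 0.0346
```

send_rows([
  [0,0,1],
  [0,0,3],
  [0,0,5],
  [0,0,7],
  [0,0,7.2],
], spin=[-8,-16.5,-16.5,-16.5,-16.5])

```text
time_s: 36.05
eef_pos: [0.4607, 0.0687, 0.0832]
tcp_rot: [3.138, -0.004, -2.249]
force: [-1.1, 0.4, -2.8]
opening: 0.0347
```

```bash
python3 -c "
from h import *
go(.4615,.067,.08,231.5)"
```

```text
t 36.0 at [0.4607 0.0687 0.0832] yaw -128.84 j7 1.53 F [-1.1  0.4 -2.8] op 0.0347 -> delta [ 0.08 -0.18  0.32] spin -0.34
```

send_rows([
  [0,0,0.3],
  [0,0,0.6],
  [0,0,0.9],
  [0,0,1.1],
], spin=[-0.3,-0.3,-0.3,-0.3])

```text
time_s: 36.45
eef_pos: [0.463, 0.0695, 0.0746]
tcp_rot: [-3.141, 0.001, -2.244]
force: [0.0, 0.3, -2.9]
opening: 0.0349
```

```bash
python3 -c "
from h import *
st()"
```

```text
t 36.5 [0.463  0.0695 0.0746] yaw -128.6 j7 1.51 F [ 0.   0.3 -2.9] M [-0.014  0.013 -0.04 ] op 0.0349
```

send_rows([
  [0.05,0.05,0.1],
  [0.05,0.05,0.3],
  [0.05,0.05,0.5],
  [0.05,0.05,0.6],
], spin=[0,0,0,0])

```text
time_s: 36.85
eef_pos: [0.4619, 0.0694, 0.0682]
tcp_rot: [3.142, -0.0, -2.244]
force: [-0.3, -0.1, -1.6]
opening: 0.0346
```

send_rows([
  [0,0,0.3],
  [0,0,0.6],
  [0,0,0.9],
  [0,0,0.95],
  [0,0,0.95],
], spin=[0,0,0,0,0])

```text
time_s: 37.35
eef_pos: [0.462, 0.0694, 0.059]
tcp_rot: [-3.141, -0.0, -2.243]
force: [-1.1, -1.2, 3.3]
opening: 0.0347
```

```bash
python3 -c "
from h import *
st()"
```

```text
t 37.4 [0.462  0.0694 0.059 ] yaw -128.5 j7 1.47 F [-1.1 -1.2  3.3] M [-0.055  0.207  0.046] op 0.0347
```

Seated. Swing and tighten.

send_rows([
  [0,0,0],
  [0,0,0],
  [0,0,0],
  [0,0,0],
  [0,0,0],
], spin=[6,14,22,30,38])

```text
time_s: 37.85
eef_pos: [0.4627, 0.0702, 0.0591]
tcp_rot: [3.141, 0.002, -2.912]
force: [0.1, 0.9, 1.1]
opening: 0.0347
```

```bash
python3 -c "
from h import *
st()"
```

```text
t 37.9 [0.4627 0.0702 0.0591] yaw -166.8 j7 1.01 F [0.1 0.9 1.1] M [ 0.16  -0.044  0.001] op 0.0347
```

send_rows([
  [0,0,0],
  [0,0,0],
  [0,0,0],
  [0,0,0],
  [0,0,0],
], spin=[8,16,24,32,40])

```text
time_s: 38.35
eef_pos: [0.4628, 0.0703, 0.0591]
tcp_rot: [3.14, 0.001, 2.673]
force: [-0.5, 0.2, 1.8]
opening: 0.0346
```

```bash
python3 -c "
from h import *
st()"
```

```text
t 38.4 [0.4628 0.0703 0.0591] yaw 153.2 j7 0.58 F [-0.5  0.2  1.8] M [ 0.136 -0.022 -0.015] op 0.0346
```

send_rows([
  [0,0,0],
  [0,0,0],
  [0,0,0],
  [0,0,0],
  [0,0,0],
], spin=[8,16,24,32,40])

```text
time_s: 38.85
eef_pos: [0.4617, 0.0702, 0.059]
tcp_rot: [-3.142, -0.0, 1.977]
force: [-0.1, 0.8, 3.0]
opening: 0.0342
```

```bash
python3 -c "
from h import *
st()"
```

```text
t 38.9 [0.4617 0.0702 0.059 ] yaw 113.3 j7 0.17 F [-0.1  0.8  3. ] M [0.207 0.254 0.191] op 0.0342
```

send_rows([
  [0,0,0],
  [0,0,0],
  [0,0,0],
  [0,0,0],
  [0,0,0],
], spin=[8,16,24,32,40])

```text
time_s: 39.35
eef_pos: [0.4609, 0.0701, 0.059]
tcp_rot: [-3.14, 0.0, 1.279]
force: [-2.4, 1.7, 4.4]
opening: 0.0345
```

send_rows([
  [0,0,0],
  [0,0,0],
  [0,0,0],
  [0,0,0],
  [0,0,0],
], spin=[8,16,24,32,40])

```text
time_s: 39.85
eef_pos: [0.4603, 0.0705, 0.0589]
tcp_rot: [-3.139, 0.002, 0.581]
force: [-1.9, 1.1, 4.1]
opening: 0.0343
```

```bash
python3 -c "
from h import *
st()"
```

```text
t 39.9 [0.4603 0.0705 0.0589] yaw 33.3 j7 -0.63 F [-1.9  1.1  4.1] M [0.207 0.638 0.258] op 0.0343
```

send_rows([
  [0,0,0],
  [0,0,0],
  [0,0,0],
  [0,0,0],
  [0,0,0],
], spin=[8,16,24,32,40])

```text
time_s: 40.35
eef_pos: [0.4602, 0.0712, 0.0588]
tcp_rot: [-3.139, 0.004, -0.116]
force: [-2.8, 2.5, 4.0]
opening: 0.0346
```

send_rows([
  [0,0,0],
  [0,0,0],
  [0,0,0],
  [0,0,0],
  [0,0,0],
], spin=[8,16,24,32,40])

```text
time_s: 40.85
eef_pos: [0.4604, 0.0718, 0.0588]
tcp_rot: [-3.141, 0.005, -0.814]
force: [-2.7, 3.5, 3.6]
opening: 0.0347
```

```bash
python3 -c "
from h import *
st()"
```

```text
t 40.9 [0.4604 0.0718 0.0588] yaw -46.6 j7 -1.56 F [-2.7  3.5  3.6] M [0.63  0.59  0.336] op 0.0347
```

send_rows([
  [0,0,0],
  [0,0,0],
  [0,0,0],
  [0,0,0],
  [0,0,0],
], spin=[8,16,24,32,40])

```text
time_s: 41.35
eef_pos: [0.461, 0.072, 0.0588]
tcp_rot: [3.139, 0.005, -1.512]
force: [-2.7, 3.5, 3.9]
opening: 0.0345
```

```bash
python3 -c "
from h import *
st()"
```

```text
t 41.4 [0.461  0.072  0.0588] yaw -86.6 j7 -2.12 F [-2.7  3.5  3.9] M [0.79  0.451 0.317] op 0.0345
```

send_rows([
  [0,0,0],
  [0,0,0],
  [0,0,0],
  [0,0,0],
], spin=[0,0,0,0], jaw=0.65)

```text
time_s: 41.75
eef_pos: [0.4621, 0.0692, 0.0589]
tcp_rot: [-3.141, -0.0, -1.51]
force: [-0.8, -0.1, 0.1]
opening: 0.0558
```

send_rows([
  [0,0,-1],
  [0,0,-4],
  [0,0,-8],
  [0,0,-11],
  [0,0,-13],
], spin=[0,0,0,0,0])

```text
time_s: 42.25
eef_pos: [0.4625, 0.0689, 0.1907]
tcp_rot: [-3.139, 0.0, -1.511]
force: [-0.7, 0.0, 0.9]
opening: 0.0557
```

```bash
python3 -c "
from h import *
go(.42,.30,.22,-90)"
```

```text
t 42.2 at [0.4625 0.0689 0.1907] yaw -86.55 j7 -2.41 F [-0.7  0.   0.9] op 0.0557 -> delta [-23.33   2.85  -2.93] spin 3.45
```

send_rows([
  [-4,0.5,-1],
  [-8,1,-2],
  [-13,1.5,-3],
  [-18,2.2,-3],
  [-23,2.8,-3],
], spin=[-4,-8,-12,-16,-20])

```text
time_s: 42.75
eef_pos: [0.42, 0.297, 0.2192]
tcp_rot: [-3.141, 0.001, -1.158]
force: [0.5, -0.1, 0.1]
opening: 0.0558
```

```bash
python3 -c "
from h import *
st()
c=viewer.camera('top');module(c)
P=cloud(c)
m=((P[...,2]>.074)&(P[...,2]<.1)&(P[...,0]<.49)&(P[...,0]>.42)&(abs(P[...,1])<.13)).astype(np.uint8)
n,l,s,ce=cv2.connectedComponentsWithStats(m)
for i in range(1,n):
    if s[i,4]>30: print('knob',s[i,4],P[l==i].max(0).round(4),ray(c,ce[i],.084)[0,:2].round(4))
# sink only
q=P[(P[...,2]>.07)&(P[...,2]<.095)&(P[...,0]>.5)&(P[...,0]<.64)&(abs(P[...,1])<.13)];print('sink',[np.round(v,4) for v in cv2.minAreaRect(q[:,:2].astype(np.float32))])
cv2.imwrite('pics/t6.png',cv2.resize(c['pixels'][165:230,235:325],None,fx=8,fy=8,interpolation=cv2.INTER_CUBIC))
d=viewer.camera('side');cv2.imwrite('pics/s6.png',cv2.resize(d['pixels'][190:290,210:320],None,fx=7,fy=6,interpolation=cv2.INTER_CUBIC))
"
```

```text
t 42.8 [0.42   0.297  0.2192] yaw -66.4 j7 -2.61 F [ 0.5 -0.1  0.1] M [-0.014 -0.14  -0.048] op 0.0558
sink 710 [0.5144 0.0035] [0.1659 0.1291] 88.0 zmed 0.0841 plate [[0.4949, -0.1109, 0.0362], [0.5245, -0.0023, 0.0403], [0.5995, 0.1109, 0.0456]]
knob 89 [0.4746 0.0885 0.0962] [0.458 0.073]
knob 95 [0.4725 0.0226 0.0953] [0.4571 0.0058]
knob 91 [ 0.4706 -0.0432  0.0986] [ 0.4556 -0.0596]
sink [array([ 0.5521, -0.006 ]), array([0.1495, 0.0529]), np.float64(88.1013)]
```

View pics/t6.png

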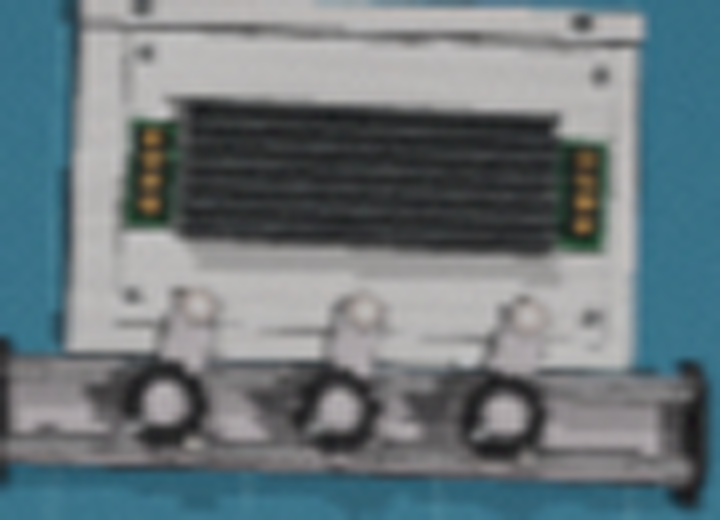

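View pics/s6.png

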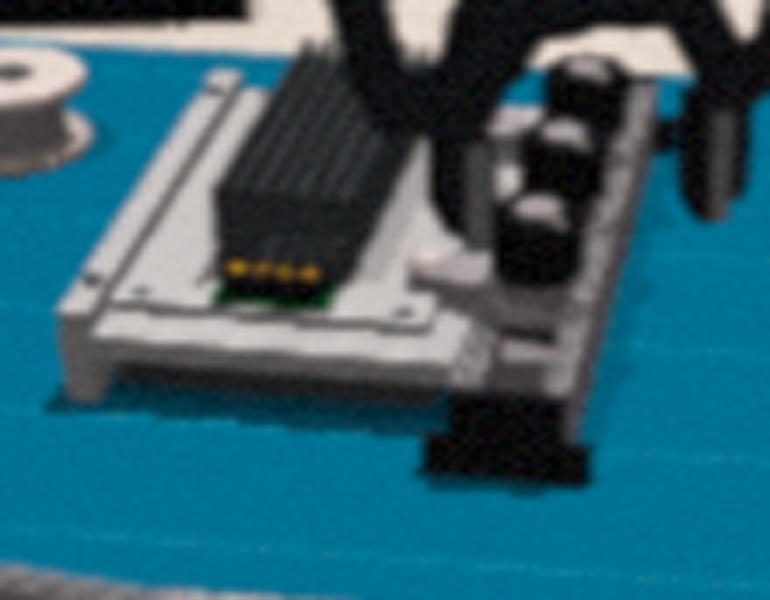

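```bash
python3 -c "
from h import *
c=viewer.camera('top')
f=lambda a:(np.array(a)+.5)/8-.5+[235,165]
k=ray(c,f([[165,405],[338,408],[505,415]]),.089)[:,:2];n=ray(c,f([[200,305],[365,310],[527,315]]),.050)[:,:2]
print(k.round(4).tolist(),n.round(4).tolist());d=n-k;print('len',np.linalg.norm(d,axis=1).round(4),'yaw',np.degrees(np.arctan2(d[:,1],d[:,0])).round(1))
im=c['pixels'][185:225,240:310].astype(int);print(P:=0)
"
```

```text
[[0.4582, 0.0721], [0.4581, 0.0045], [0.4563, -0.0608]] [[0.5017, 0.0597], [0.5007, -0.0068], [0.4997, -0.0723]]
len [0.0452 0.0441 0.0449] yaw [-15.9 -14.9 -14.8]
0
```

```bash
python3 -c "
from h import *
a=np.mean([viewer.camera('top')['pixels'].astype(float) for _ in range(6)],0).astype(np.uint8)
r=[cv2.resize(a[205:225,x:x+20],None,fx=13,fy=18,interpolation=cv2.INTER_CUBIC) for x in (245,267,288)]
b=np.mean([viewer.camera('side')['pixels'].astype(float) for _ in range(6)],0).astype(np.uint8)
s=cv2.resize(b[195:240,270:310],None,fx=10,fy=5,interpolation=cv2.INTER_CUBIC)
cv2.imwrite('pics/k.png',np.vstack([np.hstack(r),cv2.copyMakeBorder(s,0,0,0,780-s.shape[1],0)]))
"
```

```text
(no output)
```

View pics/k.png

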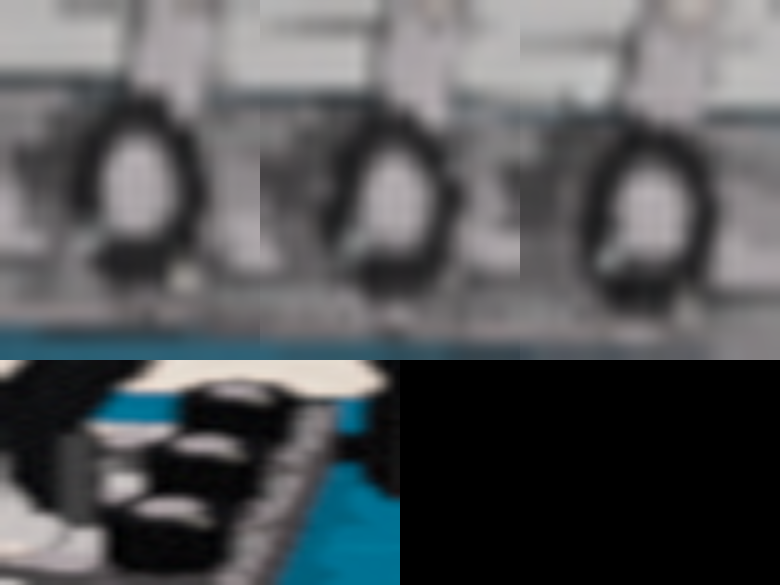

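```bash
python3 -c "
from h import *
st();print(sign_off())"
```

```text
t 43.5 [0.4206 0.2949 0.2188] yaw -66.6 j7 -2.61 F [-0.1  0.2 -0.8] M [-0.012 -0.047  0.029] op 0.0557
the job is handed in; nothing more can be done
None
```

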